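# Load the chip carriers and the laser for a scan

## Robot

A 6-joint arm with a two-finger parallel gripper is mounted at the origin on the work surface. World frame = base frame: x ahead of the robot, y to its left, z up, the work surface at z = 0. Lengths are in m, angles in rad, forces in N, time in s.
With the tool pointing down it reaches from about 0.275 to 0.75 m from the base axis. Payload 10.2 kg.
Tool frame: the origin (TCP) lies where the fingers leave the gripper's body, on its centre line; the fingertips stand 64 mm ahead of it and the grasp point (between the pads) lies 45 mm ahead of it (arm.tip_extent is the z of the fingertips in the tool frame, in m); z points along the fingers, y is the direction in which the jaws open and shut (so a half turn about z gives the same grasp; the last joint's range is limited). The gripper opens to 88 mm and grips with 3 to 60 N. Pads are 18 mm wide; open, the fingers measure 123 mm over their backs; the gripper's body (75 mm by 187 mm) begins 45 mm behind the grasp point.
Start: joints at [0.959, 0.313, 1.498, -0, 1.331, -0.223], TCP at [0.199, 0.486, 0.303] pointing down, gripper open.
Joint ranges: [-2.94, 2.94], [-0.97, 2.17], [0.19, 2.56], [-1.23, 4.37], [0.02, 3.11], [-2.88, 2.88]. Speed limits (rad/s): [2.39, 2.39, 3.01, 3.14, 3.14, 3.14].

## Interface

Orientations are given as a unit quaternion [w, x, y, z].
In Python, from plant import arm gives the robot as it stands. The module is installed in compiled form; this text tells all that it offers.
- The arm moves only by the tool send_rows, never from a script. Its argument "plan" is a list of rows, each a list of 7 numbers: the shift along the world's x, y, z in m, then the turn, a rotation vector about the world's x, y, z in degrees, then the closure in counts, from 0 (fully open) to 255 (shut). A call has 1 to 20 rows; each row is the pose to reach, as a shift and turn from the pose commanded when the call began; what a row does not reach only later rows make up. A row lasts 1/12 s, in which the tool goes at most 41.7 mm and 7.16 degrees, less where a joint would pass 70% of its speed; a pose out of reach is approached as far as the arm can. A call with a gripper value outside its range is refused whole. The fingers move at their own pace and stop on an object; "force" is the grip in N (left out, the last holds). Time passes only in rows, so rows that repeat a pose let the fingers close. It gives the time, the measured TCP pose, the force and the opening at its end, in the units of the state.
- arm.read_state(): the state, without advancing time (a new reading comes with each control period).
- arm.snapshot(name): name is "scene" or "top" or "wrist"; returns a dict with "pixels" (400x640x3 uint8, blue, green, red), "K" (3x3 intrinsics, pixels), "pose" (4x4, takes a point from camera to world coordinates). Camera axes: x right, y down, z forward; pixel columns grow to the right and rows downward; lengths in m; the calibration is good to about 2 mm. A picture is of the moment at which its call begins. There is no depth.
- arm.job_done(): hands the job in, once; it reports no verdict.
The state is a dict: "t": time; "qpos": joint angles; "qvel": joint speeds; "joint_torque": joint torques, N m; "tool_pos": TCP position; "eef_rot": TCP orientation; "wrist_force": force on the tool from outside, world axes, zero at the start; "torque": the same for the moment, N m; "gripper_width": finger opening in m.
Only numpy, scipy, OpenCV 4.12 (cv2) and the standard library are available. Lean on these libraries where they do the work, as an engineer would, in place of code of your own. Each camera call takes 0.05 s, during which the arm holds its last target.

## Task

Get the bench ready for a scan: take the round resolution target off the sample plate and lay it flat in its round storage pot and put the pot's lid on, lay every chip carrier from the grey tray flat and circuit side up in a bay of the sample plate, one to a bay, centred over the bay's hole, square and midway between its two stops, and push the laser module down past the sprung jaw until it sits fully home in both forks of its clip, brass emitting end away from the robot. Only when all of that is in place, flip the toggle on the laser driver fully over, away from the robot, to switch the laser on; leave the other things on the bench alone.

Things in the scene. Friction and masses are not known exactly. Their poses are not given: they have to be found in the camera images.
- stage: Fixed stage with an aluminium plate 110 (x) x 280 (y) mm, top 50 mm above the table; origin on the table under its centre. Six dark stops (44 mm in x, 5 mm thick in y, 6 mm high) part five bays 36 mm wide, open in x; bay centres, each with a dark 16 mm hole: x=0, y=-82,-41,0,41,82, z=50 mm. A carrier lies with its 32 mm side along x, its 26 mm side between the stops, either way round.
- chip0: Chip carrier: aluminium block 32 (x) x 26 (y) x 9 mm, green circuit board with a small black chip on top; 20 to 35 g. Origin: centre of its underside, z up through the circuit. Starts on the flat grey tray plate, 6 mm thick; may be absent (None): 3 to 5 are present, all alike. Grip it across the 32 mm, along its x.
- chip1: Chip carrier: aluminium block 32 (x) x 26 (y) x 9 mm, green circuit board with a small black chip on top; 20 to 35 g. Origin: centre of its underside, z up through the circuit. Starts on the flat grey tray plate, 6 mm thick; may be absent (None): 3 to 5 are present, all alike. Grip it across the 32 mm, along its x.
- chip2: Chip carrier: aluminium block 32 (x) x 26 (y) x 9 mm, green circuit board with a small black chip on top; 20 to 35 g. Origin: centre of its underside, z up through the circuit. Starts on the flat grey tray plate, 6 mm thick; may be absent (None): 3 to 5 are present, all alike. Grip it across the 32 mm, along its x.
- chip3: Chip carrier: aluminium block 32 (x) x 26 (y) x 9 mm, green circuit board with a small black chip on top; 20 to 35 g. Origin: centre of its underside, z up through the circuit. Starts on the flat grey tray plate, 6 mm thick; may be absent (None): 3 to 5 are present, all alike. Grip it across the 32 mm, along its x.
- chip4: Chip carrier: aluminium block 32 (x) x 26 (y) x 9 mm, green circuit board with a small black chip on top; 20 to 35 g. Origin: centre of its underside, z up through the circuit. Starts on the flat grey tray plate, 6 mm thick; may be absent (None): 3 to 5 are present, all alike. Grip it across the 32 mm, along its x.
- target: Resolution target: round black disc 28 mm across, 10 mm high, with a glass window; 25 g. Origin: centre of its underside. Starts in the middle bay.
- case: Round white storage pot, fixed, open on top: 94 mm outside, 88 mm inside, 22 mm high, floor 4 mm thick. Origin on the table under its centre.
- lid: Loose grey lid of the pot, 60 g: disc 96 mm across, 4 mm thick, with a boss under it (76 mm across, 4 mm deep) that drops inside the pot's rim, and on top a grip knob 20 mm across, 18 mm high. Origin: centre of the boss's underside; knob from 8 to 26 mm above it. On the pot its origin is 18 mm above the pot's. Starts knob up on the table.
- laser: Laser module: aluminium tube 16 mm in diameter, 120 mm long along its x, 50 to 100 g. Origin on the axis at mid-length. At the +x (emitting) end a brass bezel 18 mm in diameter, 14 mm long; at the -x end a square black housing 18 x 18 x 14 mm that keeps it from rolling. Lying on the table its axis is 9 mm up.
- laser_front (a point): Centre of the laser's brass emitting face, 60 mm from the origin along its +x.
- clip: Fixed laser clip, base 110 (x) x 60 (y) mm; origin on the table under its centre. The seated laser lies along its x, brass end to +x. Two forks, each 13 mm wide, span |x| = 25 to 38 mm and take the 16 mm tube (8 mm play along x between bezel and housing); the gap between them is free for fingers above 40 mm height. Each has a fixed back prong at +y, flared, 90 mm high, and a front lip at -y.
- clip_seat (a point): Where the laser's origin belongs in the clip: on the seat axis, 70 mm above the table, midway between the forks; axes as clip (x along the laser, z up).
- jaw (a joint): Sprung jaw angle, rad: 0 at rest, 0.6 fully back. Two arms, one at each fork, hinged 30 mm up on the clip's -y side, with white noses (4 mm radius) overhanging the tube at 80 mm height. Pushing the tube straight down (5 to 15 N) swings the jaw back about 0.1 rad; then it springs over the tube and holds it.
- driver: Fixed grey laser driver box, 90 (x) x 100 (y) x 50 mm. Origin on the table under its centre; in the middle of its top is a black block (70 x 50 x 25 mm) with the toggle, pivoted 72 mm above the table and swinging in the box's x-z plane.
- switch (a joint): Toggle angle, rad: 0 = off, leaning to the driver's -x (towards the robot); 1.0 = fully over to +x, on. It stays where it is left.
- switch_tip (a point): Centre of the steel ball (26 mm across) at the end of the toggle, 40 mm from its pivot; about 2 N at the ball moves it.
- lens_tube: Aluminium lens tube 27 mm across, 35 mm high, standing near the robot; bystander. Origin at its underside.
- ball_driver: Screwdriver with a yellow handle, 150 mm, lying near the robot; bystander. Origin at its underside.
- clamp_fork: Steel clamping fork, 80 x 30 x 10 mm, lying near the robot; bystander. Origin at its underside.
- post: Steel post 76 mm high on a 32 mm foot, behind the stage; bystander. Origin at its underside.
- tissue: Cardboard box 90 x 130 x 45 mm, at the back left; bystander. Origin at its underside.
- screw_dish: Shallow glass dish 70 mm across, 20 mm high, at the right; bystander. Origin at its underside.
Mind the look-alikes: they are no part of the job. What is shaped like the chip3 but brown is not meant. Leave any red look-alike of the chip0 alone.

How it is judged:
By the outcome, as a careful person would: the job done as asked, in the order asked, and still so for the second after the job is handed in, with the robot touching nothing.
Of chip0, chip1, chip2, chip3, chip4 only 3 to 5 are there at a start; the rules pass over those that are not, and their reading is None.
At some moment in a run one of chip0, chip1, chip2, chip3, chip4 may be knocked a few centimetres aside while the robot is not near it.
Once in a run the grip may slacken for a moment while it holds something.
It also fails if it takes over 210 s, if anything falls off the work surface, if the arm or the gripper's body presses on something with over 40 N, if the wrist force passes 120 N, or if a joint passes its speed limit or range.

## Working session

There is one attempt and no reset: what is moved stays moved. The work goes in short steps, Python scripts to look and compute and a tool call to move; the robot and the scene stay as the last step left them, time stands still between calls to the robot, and variables do not carry over. Pictures are saved under pics/ and viewed, and the job is handed in when it is done.

Besides the shell and the picture viewer there is one more tool, called after "Request:" by a JSON object that holds its "api" and its "payload", one argument or row to a line. send_rows: Moves the arm, as the interface text tells. Its arguments: {"type":"object","properties":{"plan":{"type":"array"},"force":{"type":"number"}},"required":["plan"]}

```bash
mkdir -p pics
cat > h.py <<'E'
import numpy as np, cv2
from plant import arm
def snap(n,save=None):
    s=arm.snapshot(n); im=np.ascontiguousarray(s["pixels"]); 
    if save: cv2.imwrite("pics/"+save+".png",im)
    return im,np.array(s["K"]),np.array(s["pose"])
def ray(K,P,u,v):
    d=P[:3,:3]@np.linalg.solve(K,np.array([u,v,1.0])); return P[:3,3],d
def onz(K,P,u,v,z):
    o,d=ray(K,P,u,v); return o+d*(z-o[2])/d[2]
def proj(K,P,p):
    c=P[:3,:3].T@(np.array(p)-P[:3,3]); q=K@c; return q[:2]/q[2]
E
python3 - <<'E'
from h import *
for n in("scene","top","wrist"):
    im,K,P=snap(n,n+"0"); print(n,K.round(1).tolist(),P.round(3).tolist())
print(arm.read_state())
E
```

```text
scene [[419.2, 0.0, 320.2], [0.0, 419.2, 197.0], [0.0, 0.0, 1.0]] [[0.599, 0.454, -0.66, 1.218], [0.801, -0.363, 0.476, -0.52], [-0.024, -0.814, -0.581, 0.652], [0.0, 0.0, 0.0, 1.0]]
top [[367.1, 0.0, 310.2], [0.0, 367.1, 196.0], [0.0, 0.0, 1.0]] [[-0.071, -0.976, 0.205, 0.355], [-0.997, 0.07, -0.01, -0.016], [-0.004, -0.205, -0.979, 0.961], [0.0, 0.0, 0.0, 1.0]]
wrist [[347.2, 0.0, 325.4], [0.0, 347.2, 197.8], [0.0, 0.0, 1.0]] [[0.379, 0.881, 0.282, 0.125], [0.925, -0.361, -0.115, 0.516], [0.0, 0.305, -0.952, 0.385], [0.0, 0.0, 0.0, 1.0]]
{'t': 0.15, 'qpos': array([ 9.58609792e-01,  3.13321219e-01,  1.49823009e+00,  7.24444226e-06,
        1.33100349e+00, -2.23391022e-01]), 'qvel': array([ 0.00190153, -0.00127249, -0.00373168, -0.00084793,  0.00088832,
        0.00214882]), 'joint_torque': array([ 1.76508856e-03, -4.02302957e+01, -2.52317405e+01,  6.94951485e-02,
        3.44209420e-02, -5.76062530e-05]), 'tool_pos': array([0.19895125, 0.48571771, 0.30230486]), 'eef_rot': array([-1.98405545e-04,  1.93176493e-01,  9.81163906e-01, -4.38265912e-04]), 'wrist_force': array([-0.10565225, -0.04981737,  0.36255507]), 'torque': array([-0.0239528,  0.0095555,  0.0317501]), 'gripper_width': 0.08842452744998457}
```

View pics/top0.png

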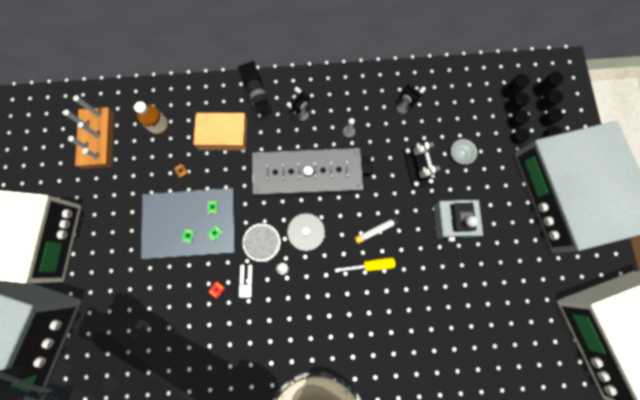

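View pics/scene0.png

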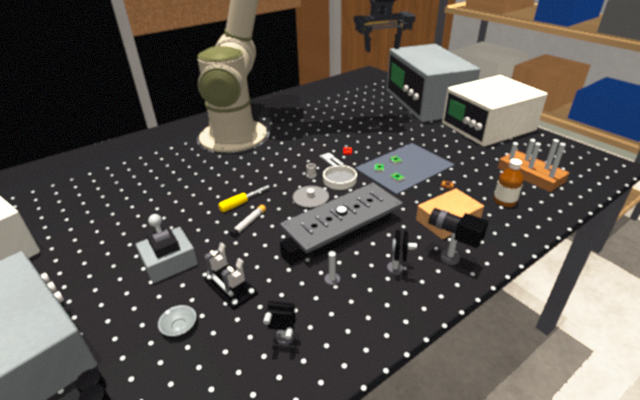

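View pics/wrist0.png

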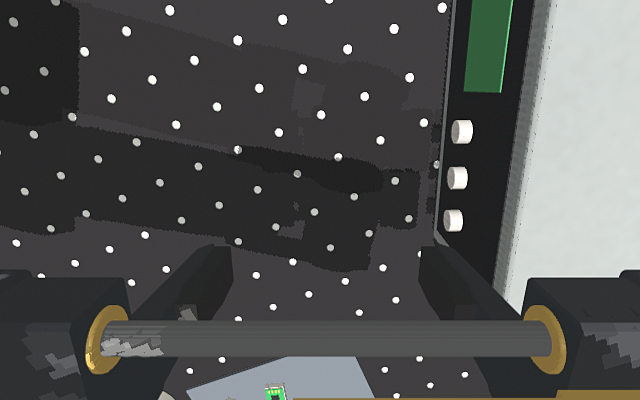

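Run:
```python
from h import *
im,K,P=snap("top")
c=im[125:310,130:490]; cv2.imwrite("pics/topc.png",cv2.resize(c,None,fx=2.2,fy=2.2,interpolation=cv2.INTER_CUBIC))
for n,u,v,z in [("chipA",212,207,.016),("chipB",188,236,.016),("chipC",214,233,.016),("red",216,289,.01),("brown",180,170,.01),("potrim",261,242,.022),("lidknob",306,231,.026),("target",308,171,.06),("stage?",308,172,.05),("clip",420,162,.0),("driver top",460,218,.05),("ball",467,220,.11),("laser blk",393,224,.009),("laser brass",358,239,.009)]:
    print(n,onz(K,P,u,v,z).round(3))
```

```text
chipA [0.543 0.233 0.016]
chipB [0.471 0.296 0.016]
chipC [0.474 0.229 0.016]
red [0.333 0.228 0.01 ]
brown [0.651 0.319 0.01 ]
potrim [0.442 0.108 0.022]
lidknob [ 0.461 -0.008  0.026]
target [ 0.609 -0.024  0.06 ]
stage? [ 0.61  -0.024  0.05 ]
clip [ 0.63  -0.331  0.   ]
driver top [ 0.464 -0.395  0.05 ]
ball [ 0.451 -0.385  0.11 ]
laser blk [ 0.465 -0.236  0.009]
laser brass [ 0.433 -0.141  0.009]
```

View pics/topc.png

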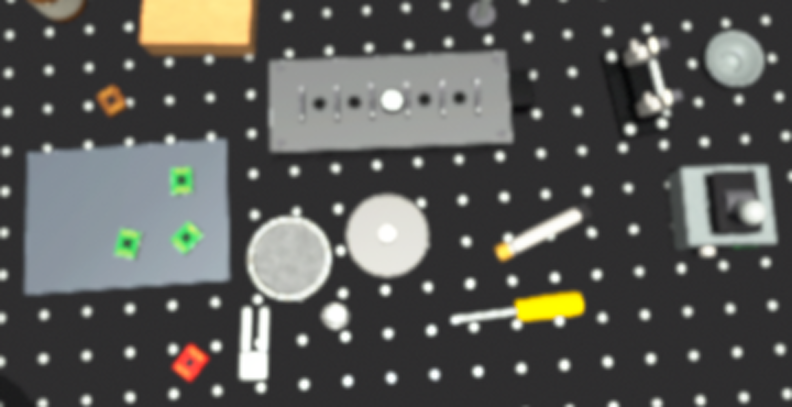

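Request:
{"api": "send_rows", "payload": {
  "plan": [
    [0.35, -0.43, 0.02, 0, 0, -67.7, 0],
    [0.35, -0.43, 0.02, 0, 0, -67.7, 0],
    [0.35, -0.43, 0.02, 0, 0, -67.7, 0],
    [0.35, -0.43, 0.02, 0, 0, -67.7, 0],
    [0.35, -0.43, 0.02, 0, 0, -67.7, 0],
    [0.35, -0.43, 0.02, 0, 0, -67.7, 0],
    [0.35, -0.43, 0.02, 0, 0, -67.7, 0],
    [0.35, -0.43, 0.02, 0, 0, -67.7, 0],
    [0.35, -0.43, 0.02, 0, 0, -67.7, 0],
    [0.35, -0.43, 0.02, 0, 0, -67.7, 0],
    [0.35, -0.43, 0.02, 0, 0, -67.7, 0],
    [0.35, -0.43, 0.02, 0, 0, -67.7, 0],
    [0.35, -0.43, 0.02, 0, 0, -67.7, 0],
    [0.35, -0.43, 0.02, 0, 0, -67.7, 0],
    [0.35, -0.43, 0.02, 0, 0, -67.7, 0],
    [0.35, -0.43, 0.02, 0, 0, -67.7, 0],
    [0.35, -0.43, 0.02, 0, 0, -67.7, 0]
  ]
}}

```text
t: 1.62
tool_pos: [0.5482, 0.0571, 0.3227]
eef_rot: [-0.0, 0.706, 0.708, -0.0]
wrist_force: [-0.7, 1.0, 0.9]
gripper_width: 0.0878
```

```bash
cat >> h.py <<'E'
def st():
    s=arm.read_state(); w,x,y,z=s["eef_rot"]
    jy=np.array([2*(x*y-w*z),1-2*(x*x+z*z)]); s["jaw"]=np.degrees(np.arctan2(jy[1],jy[0]))
    print("t %.2f pos %s jaw %.2f q %s F %s w %.4f"%(s["t"],s["tool_pos"].round(4),s["jaw"],s["qpos"].round(2),s["wrist_force"].round(1),s["gripper_width"])); return s
E
python3 - <<'E'
from h import *
st(); im,K,P=snap("wrist","w1"); print(P.round(3))
E
```

```text
t 1.62 pos [0.5482 0.0571 0.3227] jaw 0.10 q [-0.11  0.36  1.38  0.    1.4  -0.11] F [-0.7  1.   0.9] w 0.0878
[[ 1.     0.002  0.     0.548]
 [ 0.002 -0.953 -0.304  0.136]
 [-0.     0.304 -0.953  0.405]
 [ 0.     0.     0.     1.   ]]
```

View pics/w1.png

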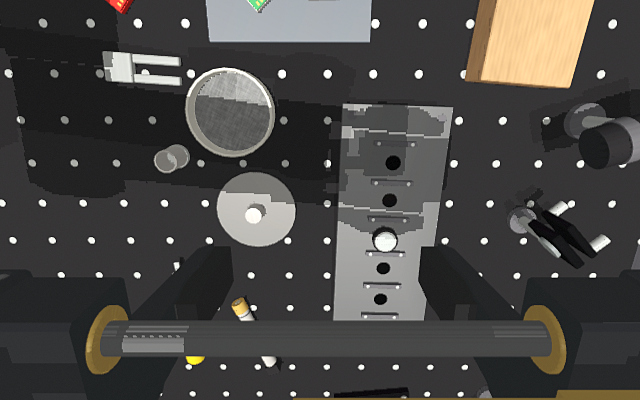

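Run:
```python
from h import *
im,K,P=snap("wrist")
g=cv2.cvtColor(im,cv2.COLOR_BGR2GRAY)
def dark(u,v,r=11,th=35):
    p=g[v-r:v+r+1,u-r:u+r+1]; m=(p<th).astype(np.uint8)
    n,l,s,c=cv2.connectedComponentsWithStats(m)
    i=min(range(1,n),key=lambda i:np.hypot(*(c[i]-r))-0.05*s[i,4] ); return c[i]+[u-r,v-r],s[i]
pts=[]
for u,v in[(393,162),(389,200),(383,268),(380,299)]:
    c,s=dark(u,v); w=onz(K,P,*c,.05); pts.append(w); print("hole",c.round(1),s.tolist(),w.round(4))
pts=np.array(pts); d=pts[0]-pts[3]; print("centre",pts.mean(0).round(4),"yaw deg",np.degrees(np.arctan2(-d[0],d[1])).round(2),"span",np.hypot(*d[:2]))
cv2.imwrite("pics/w1a.png",cv2.resize(im[90:340,320:460],None,fx=2.3,fy=2.3,interpolation=cv2.INTER_CUBIC))
def ell(mask,name,z,box):
    x0,y0,x1,y1=box; m=np.zeros_like(mask); m[y0:y1,x0:x1]=mask[y0:y1,x0:x1]
    cs,_=cv2.findContours(m,cv2.RETR_EXTERNAL,cv2.CHAIN_APPROX_NONE); c=max(cs,key=cv2.contourArea)
    h=cv2.convexHull(c)[:,0].astype(float)
    W=np.array([onz(K,P,*p,z)[:2] for p in h],np.float32)
    (cx,cy),r=cv2.minEnclosingCircle(W); e=cv2.fitEllipse(W) if len(W)>5 else None
    print(name,"circ",round(cx,4),round(cy,4),"d",round(2*r,4),"ell",np.round(e[0],4),np.round(e[1],4))
b=(g>110).astype(np.uint8)*255
ell(b,"pot",.022,(184,64,277,160)); ell((g>75).astype(np.uint8)*255,"pot2",.022,(184,64,277,160))
ell(b,"lid disc",.008,(212,168,300,248))
ell((g>215).astype(np.uint8)*255,"knob",.026,(235,195,270,230))
ell((g>215).astype(np.uint8)*255,"target",.06,(365,222,405,255))
```

```text
hole [392.6 162.6] [4, 5, 15, 14, 168] [0.6175 0.0618 0.05  ]
hole [389. 200.] [4, 5, 15, 13, 146] [0.6162 0.0208 0.05  ]
hole [382.7 268.1] [5, 6, 12, 11, 112] [ 0.6137 -0.0614  0.05  ]
hole [379.7 298.8] [5, 6, 12, 11, 102] [ 0.6123 -0.1022  0.05  ]
centre [ 0.6149 -0.0203  0.05  ] yaw deg -1.82 span 0.16401276737123424
pot circ 0.4449 0.1094 d 0.0969 ell [0.4445 0.1094] [0.0934 0.0963]
pot2 circ 0.4448 0.1095 d 0.0973 ell [0.4443 0.1092] [0.0939 0.0967]
lid disc circ 0.4632 -0.0066 d 0.096 ell [ 0.4632 -0.0066] [0.0951 0.0954]
knob circ 0.4633 -0.0063 d 0.0195 ell [ 0.4631 -0.0063] [0.0184 0.0192]
target circ 0.6126 -0.023 d 0.0227 ell [ 0.6125 -0.0241] [0.0196 0.0226]
```

View pics/w1a.png

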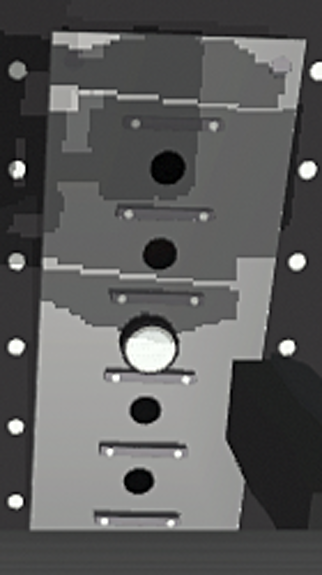

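Request:
{"api": "send_rows", "payload": {
  "plan": [
    [0.065, -0.077, -0.13, 0, 0, -1.9, 110],
    [0.065, -0.077, -0.13, 0, 0, -1.9, 110],
    [0.065, -0.077, -0.13, 0, 0, -1.9, 110],
    [0.065, -0.077, -0.13, 0, 0, -1.9, 110],
    [0.065, -0.077, -0.13, 0, 0, -1.9, 110],
    [0.065, -0.077, -0.13, 0, 0, -1.9, 110],
    [0.065, -0.077, -0.13, 0, 0, -1.9, 110]
  ]
}}

```text
t: 2.3
tool_pos: [0.614, -0.02, 0.1943]
eef_rot: [0.001, 0.718, 0.696, 0.001]
wrist_force: [0.9, -0.5, 0.4]
gripper_width: 0.0502
```

Run:
```python
from h import *
st(); im,K,P=snap("wrist","w2")
```

```text
t 2.30 pos [ 0.614  -0.02    0.1943] jaw -1.81 q [-0.22  0.6   1.35  0.    1.19 -0.19] F [ 0.9 -0.5  0.4] w 0.0502
```

View pics/w2.png

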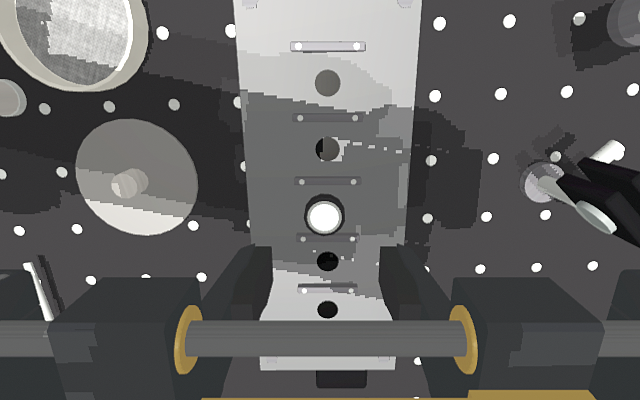

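Run:
```python
from h import *
im,K,P=snap("wrist"); print(onz(K,P,323.5,217,.06).round(4), onz(K,P,327,261.5,.05).round(4),onz(K,P,327.5,149,.05).round(4)); st()
```

```text
[ 0.6126 -0.0236  0.06  ] [ 0.6139 -0.0621  0.05  ] [0.6166 0.0203 0.05  ]
t 2.40 pos [ 0.6141 -0.02    0.195 ] jaw -1.79 q [-0.22  0.6   1.35  0.    1.19 -0.19] F [ 0.1 -0.1 -0.3] w 0.0503
```

Request:
{"api": "send_rows", "payload": {
  "plan": [
    [-0.001, -0.002, -0.04, 0, 0, 0, 110],
    [-0.001, -0.002, -0.077, 0, 0, 0, 110],
    [-0.001, -0.002, -0.077, 0, 0, 0, 110],
    [-0.001, -0.002, -0.077, 0, 0, 0, 200],
    [-0.001, -0.002, -0.077, 0, 0, 0, 200],
    [-0.001, -0.002, -0.077, 0, 0, 0, 200],
    [-0.001, -0.002, -0.077, 0, 0, 0, 200]
  ],
  "force": 20
}}

```text
t: 2.98
tool_pos: [0.6131, -0.0228, 0.1166]
eef_rot: [0.0, 0.718, 0.696, 0.0]
wrist_force: [-1.8, 2.6, 4.2]
gripper_width: 0.0271
```

Request:
{"api": "send_rows", "payload": {
  "plan": [
    [0, 0, 0.03, 0, 0, 0, 200],
    [0, 0, 0.06, 0, 0, 0, 200],
    [-0.1685, 0.132, 0.06, 0, 0, 0, 200],
    [-0.1685, 0.132, 0.06, 0, 0, 0, 200],
    [-0.1685, 0.132, 0.06, 0, 0, 0, 200],
    [-0.1685, 0.132, 0.06, 0, 0, 0, 200],
    [-0.1685, 0.132, 0.06, 0, 0, 0, 200],
    [-0.1685, 0.132, 0.06, 0, 0, 0, 200],
    [-0.1685, 0.132, 0.06, 0, 0, 0, 200]
  ]
}}

```text
t: 3.73
tool_pos: [0.4431, 0.1101, 0.1763]
eef_rot: [0.0, 0.718, 0.696, 0.0]
wrist_force: [0.4, -0.8, -0.3]
gripper_width: 0.0269
```

Run:
```python
from h import *
st(); im,K,P=snap("wrist","w3")
```

```text
t 3.73 pos [0.4431 0.1101 0.1763] jaw -1.73 q [-0.01  0.32  1.86  0.    0.97  0.02] F [ 0.4 -0.8 -0.3] w 0.0269
```

View pics/w3.png

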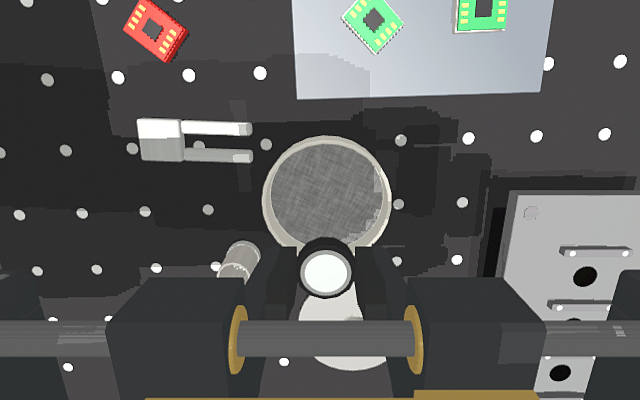

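Request:
{"api": "send_rows", "payload": {
  "plan": [
    [0.0015, -0.0005, -0.04, 0, 0, 0, 200],
    [0.0015, -0.0005, -0.08, 0, 0, 0, 200],
    [0.0015, -0.0005, -0.1, 0, 0, 0, 200],
    [0.0015, -0.0005, -0.105, 0, 0, 0, 200],
    [0.0015, -0.0005, -0.105, 0, 0, 0, 200],
    [0.0015, -0.0005, -0.105, 0, 0, 0, 200],
    [0.0015, -0.0005, -0.105, 0, 0, 0, 150],
    [0.0015, -0.0005, -0.105, 0, 0, 0, 150],
    [0.0015, -0.0005, -0.105, 0, 0, 0, 150],
    [0.0015, -0.0005, -0.105, 0, 0, 0, 150],
    [0.0015, -0.0005, -0.06, 0, 0, 0, 150],
    [0.0015, -0.0005, -0.02, 0, 0, 0, 150],
    [0.0185, -0.1165, 0.01, 0, 0, 0, 120],
    [0.0185, -0.1165, 0.01, 0, 0, 0, 120],
    [0.0185, -0.1165, 0.01, 0, 0, 0, 120],
    [0.0185, -0.1165, 0.01, 0, 0, 0, 120],
    [0.0185, -0.1165, 0.01, 0, 0, 0, 120]
  ]
}}

```text
t: 5.2
tool_pos: [0.4633, -0.009, 0.1862]
eef_rot: [0.0, 0.72, 0.694, 0.0]
wrist_force: [-0.5, 0.7, 0.7]
gripper_width: 0.0469
```

Run:
```python
from h import *
st(); im,K,P=snap("wrist","w4")
g=cv2.cvtColor(im,cv2.COLOR_BGR2GRAY)
```

```text
t 5.20 pos [ 0.4633 -0.009   0.1862] jaw -2.05 q [-0.27  0.31  1.83  0.    1.   -0.24] F [-0.5  0.7  0.7] w 0.0469
```

View pics/w4.png

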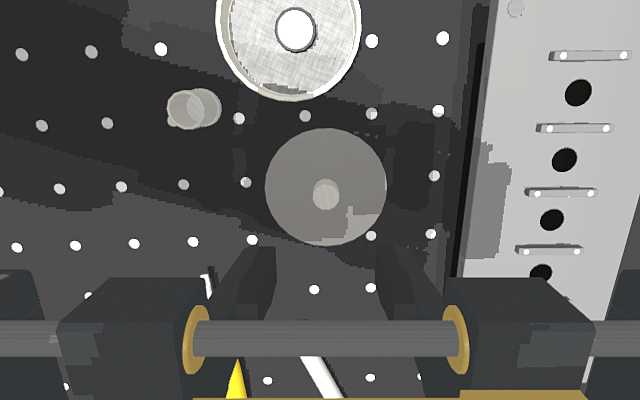

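Request:
{"api": "send_rows", "payload": {
  "plan": [
    [0, 0.0015, -0.04, 0, 0, 0, 120],
    [0, 0.0015, -0.08, 0, 0, 0, 120],
    [0, 0.0015, -0.1, 0, 0, 0, 120],
    [0, 0.0015, -0.112, 0, 0, 0, 120],
    [0, 0.0015, -0.112, 0, 0, 0, 120],
    [0, 0.0015, -0.112, 0, 0, 0, 220],
    [0, 0.0015, -0.112, 0, 0, 0, 220],
    [0, 0.0015, -0.112, 0, 0, 0, 220],
    [0, 0.0015, -0.112, 0, 0, 0, 220],
    [0, 0.0015, -0.09, 0, 0, 0, 220],
    [0, 0.0015, -0.06, 0, 0, 0, 220],
    [0, 0.0015, -0.06, 0, 0, 0, 220]
  ],
  "force": 30
}}

```text
t: 6.25
tool_pos: [0.4646, -0.0063, 0.1295]
eef_rot: [0.003, 0.718, 0.696, 0.002]
wrist_force: [0.3, -0.6, 1.1]
gripper_width: 0.0189
```

Run:
```python
from h import *
st(); im,K,P=snap("wrist","w5")
```

```text
t 6.25 pos [ 0.4646 -0.0063  0.1295] jaw -1.85 q [-0.27  0.41  1.88  0.    0.85 -0.23] F [ 0.3 -0.6  1.1] w 0.0189
```

View pics/w5.png

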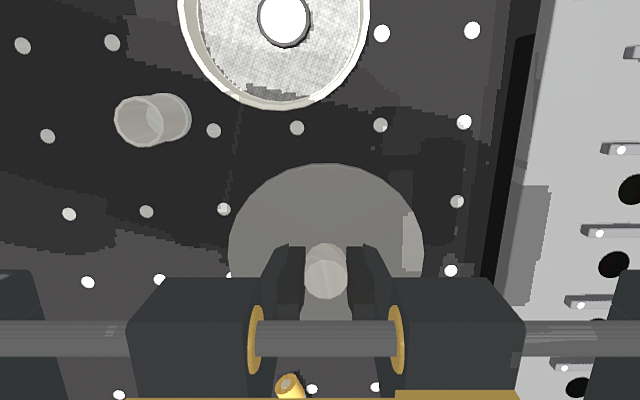

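Request:
{"api": "send_rows", "payload": {
  "plan": [
    [-0.0195, 0.1157, 0.005, 0, 0, 0, 220],
    [-0.0195, 0.1157, 0.005, 0, 0, 0, 220],
    [-0.0195, 0.1157, 0.005, 0, 0, 0, 220],
    [-0.0195, 0.1157, 0.005, 0, 0, 0, 220],
    [-0.0195, 0.1157, 0.005, 0, 0, 0, 220],
    [-0.0195, 0.1157, 0.005, 0, 0, 0, 220]
  ]
}}

```text
t: 6.8
tool_pos: [0.4434, 0.1092, 0.1301]
eef_rot: [-0.0, 0.718, 0.696, -0.0]
wrist_force: [0.7, -0.4, -0.7]
gripper_width: 0.0189
```

Run:
```python
from h import *
st(); im,K,P=snap("wrist","w6")
```

```text
t 6.80 pos [0.4434 0.1092 0.1301] jaw -1.86 q [-0.02  0.4   1.9  -0.    0.85  0.02] F [ 0.7 -0.4 -0.7] w 0.0189
```

View pics/w6.png

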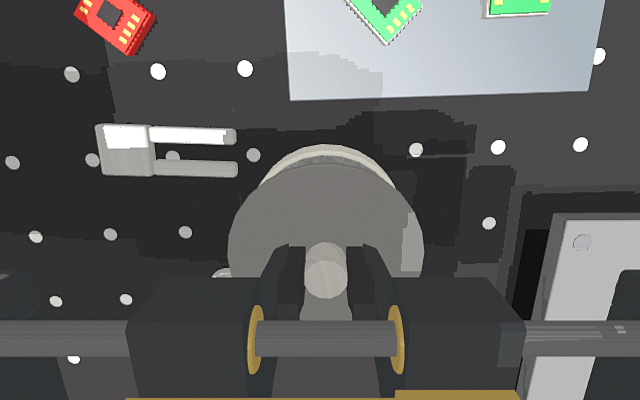

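Request:
{"api": "send_rows", "payload": {
  "plan": [
    [0.0012, 0, -0.02, 0, 0, 0, 220],
    [0.0012, 0, -0.033, 0, 0, 0, 220],
    [0.0012, 0, -0.037, 0, 0, 0, 220],
    [0.0012, 0, -0.037, 0, 0, 0, 220],
    [0.0012, 0, -0.037, 0, 0, 0, 220]
  ]
}}

```text
t: 7.27
tool_pos: [0.445, 0.1084, 0.0937]
eef_rot: [-0.0, 0.719, 0.695, -0.0]
wrist_force: [-0.1, -1.5, 1.3]
gripper_width: 0.0192
```

Request:
{"api": "send_rows", "payload": {
  "plan": [
    [0, 0, 0, 0, 0, 0, 150],
    [0, 0, 0, 0, 0, 0, 150],
    [0, 0, 0, 0, 0, 0, 150],
    [0, 0, 0.04, 0, 0, 0, 120],
    [0, 0, 0.08, 0, 0, 0, 120],
    [0.06, 0.09, 0.14, 0, 0, 0, 120],
    [0.06, 0.09, 0.14, 0, 0, 0, 120],
    [0.06, 0.09, 0.14, 0, 0, 0, 120],
    [0.06, 0.09, 0.14, 0, 0, 0, 120],
    [0.06, 0.09, 0.14, 0, 0, 0, 120]
  ]
}}

```text
t: 8.1
tool_pos: [0.5051, 0.2003, 0.2339]
eef_rot: [0.0, 0.718, 0.696, 0.0]
wrist_force: [-1.2, -0.1, 0.4]
gripper_width: 0.0468
```

Run:
```python
from h import *
st(); im,K,P=snap("wrist","w7"); print(P.round(3))
im,K,P=snap("scene"); cv2.imwrite("pics/s7.png",cv2.resize(im[100:330,120:480],None,fx=2.2,fy=2.2))
```

```text
t 8.10 pos [0.5051 0.2003 0.2339] jaw -1.77 q [ 0.16  0.41  1.54 -0.    1.19  0.19] F [-1.2 -0.1  0.4] w 0.0468
[[ 1.    -0.03  -0.008  0.507]
 [-0.031 -0.952 -0.304  0.279]
 [ 0.001  0.304 -0.953  0.316]
 [ 0.     0.     0.     1.   ]]
```

View pics/w7.png

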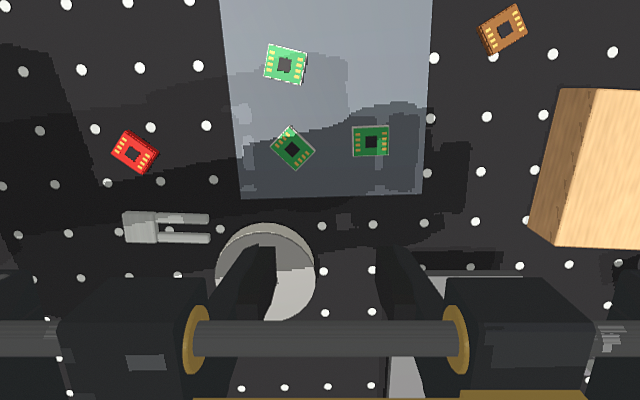

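View pics/s7.png

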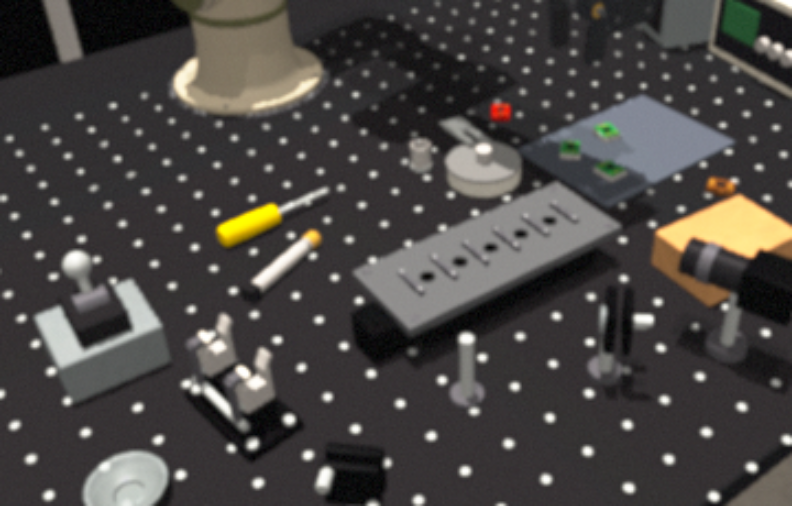

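```bash
cat >> h.py <<'E'
STG=np.array([.6149,-.0203]); YAW=np.radians(-1.82)
def bay(dy): return STG+np.array([-np.sin(YAW),np.cos(YAW)])*dy
def chips(im,K,P,z=.0155,vmax=400):
    h=cv2.cvtColor(im,cv2.COLOR_BGR2HSV); m=cv2.inRange(h,(45,90,40),(80,255,255)); m=cv2.morphologyEx(m,cv2.MORPH_CLOSE,np.ones((9,9)))
    m[vmax:]=0
    cs,_=cv2.findContours(m,cv2.RETR_EXTERNAL,cv2.CHAIN_APPROX_NONE); out=[]
    for c in cs:
        if cv2.contourArea(c)<300: continue
        W=np.array([onz(K,P,*p,z)[:2]*1000 for p in cv2.convexHull(c)[:,0].astype(float)],np.float32)
        (cx,cy),(a,b),_=R=cv2.minAreaRect(W); B=cv2.boxPoints(R)
        e=[B[1]-B[0],B[2]-B[1]]; l=max(e,key=np.linalg.norm); ang=np.degrees(np.arctan2(l[1],l[0])); ang=(ang+90)%180-90
        px=c[:,0].mean(0); print("chip px",px.round(),"mm",round(cx,1),round(cy,1),"size",round(a,1),round(b,1),"long ang",round(ang,1)); out.append((cx,cy,ang))
    return out
E
python3 - <<'E'
from h import *
im,K,P=snap("wrist"); chips(im,K,P)
cv2.imwrite("pics/w7c.png",cv2.resize(im[0:200,90:540],None,fx=1.7,fy=1.7,interpolation=cv2.INTER_CUBIC))
for d in(-82,-41,0,41,82): print(d,bay(d/1000).round(4))
E
```

```text
chip px [293. 147.] mm 476.5 229.1 size 23.9 29.4 long ang -46.3
chip px [373. 139.] mm 545.0 233.7 size 29.5 23.5 long ang 0.8
chip px [286.  62.] mm 474.5 298.0 size 23.5 29.8 long ang -14.9
-82 [ 0.6123 -0.1023]
-41 [ 0.6136 -0.0613]
0 [ 0.6149 -0.0203]
41 [0.6162 0.0207]
82 [0.6175 0.0617]
```

View pics/w7c.png

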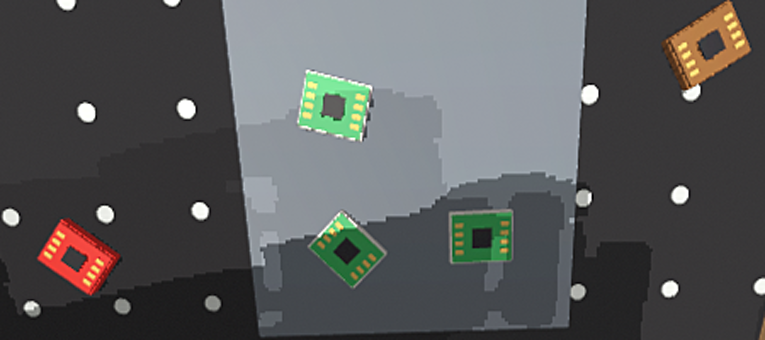

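Request:
{"api": "send_rows", "payload": {
  "plan": [
    [0.04, 0.0335, -0.04, 0, 0, 2.6, 120],
    [0.04, 0.0335, -0.08, 0, 0, 2.6, 120],
    [0.04, 0.0335, -0.12, 0, 0, 2.6, 120],
    [0.04, 0.0335, -0.15, 0, 0, 2.6, 120],
    [0.04, 0.0335, -0.1615, 0, 0, 2.6, 120],
    [0.04, 0.0335, -0.1615, 0, 0, 2.6, 120],
    [0.04, 0.0335, -0.1615, 0, 0, 2.6, 200],
    [0.04, 0.0335, -0.1615, 0, 0, 2.6, 200],
    [0.04, 0.0335, -0.1615, 0, 0, 2.6, 200],
    [0.04, 0.0335, -0.1615, 0, 0, 2.6, 200]
  ],
  "force": 25
}}

```text
t: 9.08
tool_pos: [0.5445, 0.2325, 0.072]
eef_rot: [-0.0, 0.703, 0.711, -0.0]
wrist_force: [0.7, -0.0, -1.6]
gripper_width: 0.0313
```

Run:
```python
from h import *
st(); im,K,P=snap("wrist","w8")
```

```text
t 9.08 pos [0.5445 0.2325 0.072 ] jaw 0.69 q [ 0.21  0.72  1.51 -0.    0.91  0.19] F [ 0.7 -0.  -1.6] w 0.0313
```

View pics/w8.png

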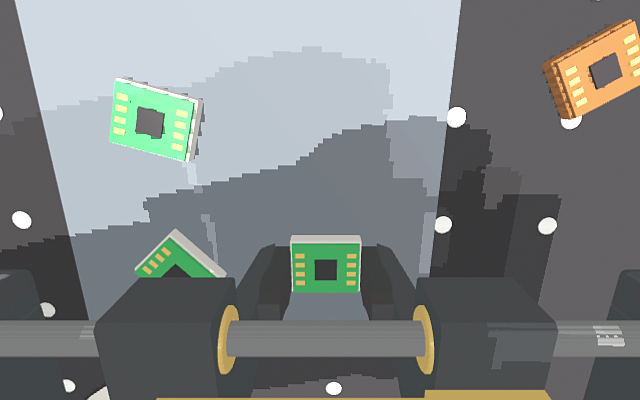

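Request:
{"api": "send_rows", "payload": {
  "plan": [
    [0, 0, 0.04, 0, 0, 0, 200],
    [0, 0, 0.08, 0, 0, 0, 200],
    [0.0717, -0.2118, 0.09, 0, 0, -2.6, 200],
    [0.0717, -0.2118, 0.09, 0, 0, -2.6, 200],
    [0.0717, -0.2118, 0.09, 0, 0, -2.6, 200],
    [0.0717, -0.2118, 0.09, 0, 0, -2.6, 200],
    [0.0717, -0.2118, 0.09, 0, 0, -2.6, 200],
    [0.0717, -0.2118, 0.09, 0, 0, -2.6, 200],
    [0.0717, -0.2118, 0.09, 0, 0, -2.6, 200],
    [0.0717, -0.2118, 0.09, 0, 0, -2.6, 200],
    [0.0717, -0.2118, 0.09, 0, 0, -2.6, 200]
  ]
}}

```text
t: 10.05
tool_pos: [0.6159, 0.0227, 0.162]
eef_rot: [-0.0, 0.718, 0.696, -0.0]
wrist_force: [0.7, 0.8, -0.9]
gripper_width: 0.0316
```

Run:
```python
from h import *
s=st(); im,K,P=snap("wrist","w9"); chips(im,K,P,z=s["tool_pos"][2]-.072+.0155)
```

```text
t 10.05 pos [0.6159 0.0227 0.162 ] jaw -1.81 q [-0.15  0.64  1.37  0.    1.13 -0.12] F [ 0.7  0.8 -0.9] w 0.0316
chip px [325. 267.] mm 615.3 24.3 size 24.5 29.9 long ang -2.7
```

View pics/w9.png

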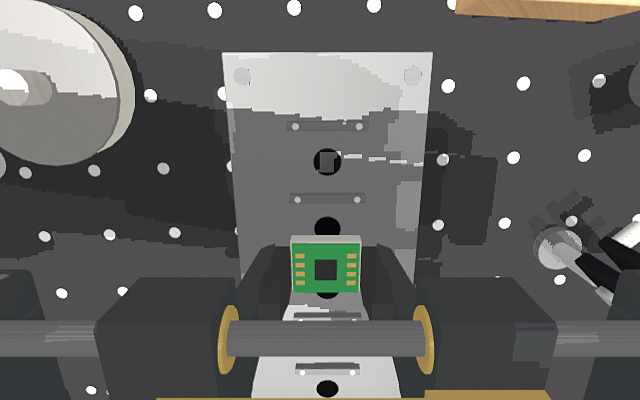

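Request:
{"api": "send_rows", "payload": {
  "plan": [
    [0.0005, -0.002, -0.02, 0, 0, 0, 200],
    [0.0005, -0.002, -0.035, 0, 0, 0, 200],
    [0.0005, -0.002, -0.035, 0, 0, 0, 200],
    [0.0005, -0.002, -0.035, 0, 0, 0, 200]
  ]
}}

```text
t: 10.43
tool_pos: [0.6165, 0.0205, 0.127]
eef_rot: [-0.001, 0.718, 0.696, -0.0]
wrist_force: [0.3, -0.0, -0.0]
gripper_width: 0.0316
```

Run:
```python
from h import *
s=st(); im,K,P=snap("wrist","w10"); chips(im,K,P,z=s["tool_pos"][2]-.072+.0155)
```

```text
t 10.43 pos [0.6165 0.0205 0.127 ] jaw -1.78 q [-0.16  0.69  1.4   0.    1.06 -0.13] F [ 0.3 -0.  -0. ] w 0.0316
chip px [325. 267.] mm 615.9 22.0 size 24.2 29.7 long ang -1.7
```

Request:
{"api": "send_rows", "payload": {
  "plan": [
    [0.0002, -0.0013, -0.006, 0, 0, 0, 200],
    [0.0002, -0.0013, -0.011, 0, 0, 0, 200],
    [0.0002, -0.0013, -0.011, 0, 0, 0, 200],
    [0.0002, -0.0013, -0.011, 0, 0, 0, 130],
    [0.0002, -0.0013, -0.011, 0, 0, 0, 130],
    [0.0002, -0.0013, -0.011, 0, 0, 0, 130],
    [0.0002, -0.0013, 0.02, 0, 0, 0, 120],
    [0.0002, -0.0013, 0.06, 0, 0, 0, 120],
    [0.0002, 0.02, 0.08, 0, 0, 0, 120],
    [0.0002, 0.02, 0.08, 0, 0, 0, 120],
    [0.0002, 0.02, 0.08, 0, 0, 0, 120]
  ]
}}

```text
t: 11.4
tool_pos: [0.6172, 0.0398, 0.2081]
eef_rot: [0.001, 0.718, 0.696, 0.001]
wrist_force: [-0.2, -0.9, -0.5]
gripper_width: 0.0466
```

Run:
```python
from h import *
s=st(); im,K,P=snap("wrist","w11"); chips(im,K,P,z=.0595); print(bay(.041))
cv2.imwrite("pics/w11c.png",cv2.resize(im[60:320,220:440],None,fx=2.3,fy=2.3,interpolation=cv2.INTER_CUBIC))
```

```text
t 11.40 pos [0.6172 0.0398 0.2081] jaw -1.80 q [-0.12  0.6   1.32 -0.    1.22 -0.09] F [-0.2 -0.9 -0.5] w 0.0466
chip px [326. 231.] mm 616.8 19.9 size 23.4 29.2 long ang -1.8
[0.61620215 0.02067932]
```

View pics/w11c.png

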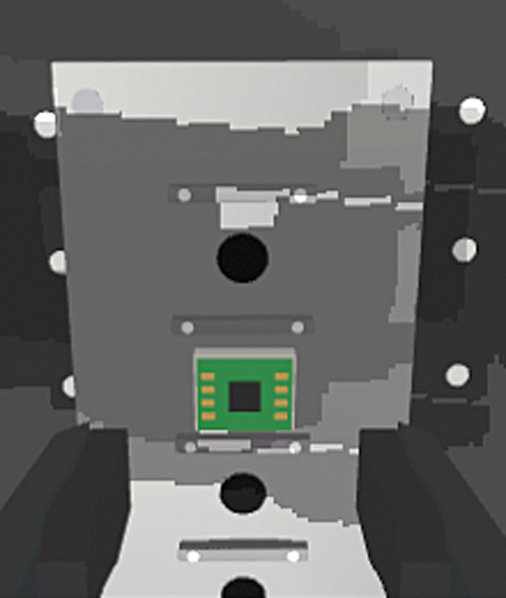

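```bash
cat >> h.py <<'E'
def holes(im,K,P,th=35):
    g=cv2.cvtColor(im,cv2.COLOR_BGR2GRAY)
    for d in(-82,-41,0,41,82):
        b=bay(d/1000); u,v=proj(K,P,[*b,.05]); u,v=int(round(u)),int(round(v)); r=15
        if not(r<u<639-r and r<v<310): continue
        m=(g[v-r:v+r+1,u-r:u+r+1]<th).astype(np.uint8); n,l,s,c=cv2.connectedComponentsWithStats(m)
        k=[i for i in range(1,n) if s[i,4]>60 and np.hypot(*(c[i]-r))<6]
        for i in k: print("hole",d,"size",s[i,2:4],"meas-model mm",((onz(K,P,*(c[i]+[u-r,v-r]),.05)[:2]-b)*1000).round(2))
E
python3 - <<'E'
from h import *
im,K,P=snap("wrist"); st(); holes(im,K,P); chips(im,K,P,z=.0595)
E
```

```text
t 11.50 pos [0.6167 0.039  0.2059] jaw -1.87 q [-0.13  0.6   1.32 -0.    1.22 -0.09] F [-0.5 -0.9 -1. ] w 0.0466
hole 0 size [20 18] meas-model mm [-0.02 -0.18]
hole 82 size [22 21] meas-model mm [-0.14 -0.18]
chip px [327. 231.] mm 616.9 19.9 size 24.1 29.1 long ang -2.7
```

Request:
{"api": "send_rows", "payload": {
  "plan": [
    [-0.14, 0.19, 0, 0, 0, -44.5, 120],
    [-0.14, 0.19, 0, 0, 0, -44.5, 120],
    [-0.14, 0.19, 0, 0, 0, -44.5, 120],
    [-0.14, 0.19, 0, 0, 0, -44.5, 120],
    [-0.14, 0.19, 0, 0, 0, -44.5, 120],
    [-0.14, 0.19, 0, 0, 0, -44.5, 120],
    [-0.14, 0.19, 0, 0, 0, -44.5, 120],
    [-0.14, 0.19, 0, 0, 0, -44.5, 120],
    [-0.14, 0.19, 0, 0, 0, -44.5, 120],
    [-0.14, 0.19, 0, 0, 0, -44.5, 120]
  ]
}}

```text
t: 12.33
tool_pos: [0.4776, 0.2283, 0.2065]
eef_rot: [-0.0, 0.928, 0.372, -0.001]
wrist_force: [0.6, 0.1, -0.2]
gripper_width: 0.0467
```

Run:
```python
from h import *
s=st(); im,K,P=snap("wrist","w12"); chips(im,K,P)
```

```text
t 12.33 pos [0.4776 0.2283 0.2065] jaw -46.36 q [ 0.22  0.42  1.61 -0.    1.11  1.03] F [ 0.6  0.1 -0.2] w 0.0467
chip px [324. 188.] mm 476.6 229.3 size 23.0 29.0 long ang -46.3
chip px [259. 131.] mm 474.5 297.9 size 23.4 30.1 long ang -15.5
```

View pics/w12.png

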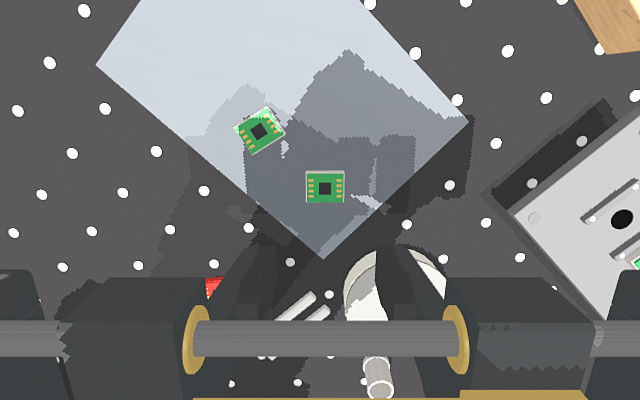

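Request:
{"api": "send_rows", "payload": {
  "plan": [
    [-0.001, 0.001, -0.04, 0, 0, 0, 120],
    [-0.001, 0.001, -0.08, 0, 0, 0, 120],
    [-0.001, 0.001, -0.115, 0, 0, 0, 120],
    [-0.001, 0.001, -0.134, 0, 0, 0, 120],
    [-0.001, 0.001, -0.134, 0, 0, 0, 120],
    [-0.001, 0.001, -0.134, 0, 0, 0, 200],
    [-0.001, 0.001, -0.134, 0, 0, 0, 200],
    [-0.001, 0.001, -0.134, 0, 0, 0, 200],
    [-0.001, 0.001, -0.134, 0, 0, 0, 200],
    [-0.001, 0.001, -0.1, 0, 0, 0, 200],
    [-0.001, 0.001, -0.06, 0, 0, 0, 200],
    [-0.001, 0.001, -0.04, 0, 0, 0, 200]
  ]
}}

```text
t: 13.38
tool_pos: [0.477, 0.2303, 0.1709]
eef_rot: [0.0, 0.928, 0.372, 0.002]
wrist_force: [0.7, -0.5, 0.6]
gripper_width: 0.0314
```

Run:
```python
from h import *
s=st(); im,K,P=snap("wrist","w13"); chips(im,K,P,z=s["tool_pos"][2]-.072+.0155)
```

```text
t 13.38 pos [0.477  0.2303 0.1709] jaw -46.37 q [0.23 0.46 1.65 0.   1.02 1.04] F [ 0.7 -0.5  0.6] w 0.0314
chip px [325. 269.] mm 477.1 231.0 size 23.7 29.6 long ang -46.4
chip px [251. 140.] mm 499.0 292.5 size 13.6 17.7 long ang -15.0
```

Request:
{"api": "send_rows", "payload": {
  "plan": [
    [0.1378, -0.2505, 0, 0, 0, 44.5, 200],
    [0.1378, -0.2505, 0, 0, 0, 44.5, 200],
    [0.1378, -0.2505, 0, 0, 0, 44.5, 200],
    [0.1378, -0.2505, 0, 0, 0, 44.5, 200],
    [0.1378, -0.2505, 0, 0, 0, 44.5, 200],
    [0.1378, -0.2505, 0, 0, 0, 44.5, 200],
    [0.1378, -0.2505, 0, 0, 0, 44.5, 200],
    [0.1378, -0.2505, 0, 0, 0, 44.5, 200],
    [0.1378, -0.2505, 0, 0, 0, 44.5, 200],
    [0.1378, -0.2505, -0.03, 0, 0, 44.5, 200],
    [0.1378, -0.2505, -0.042, 0, 0, 44.5, 200],
    [0.1378, -0.2505, -0.042, 0, 0, 44.5, 200],
    [0.1378, -0.2505, -0.042, 0, 0, 44.5, 200]
  ]
}}

```text
t: 14.52
tool_pos: [0.6134, -0.0192, 0.125]
eef_rot: [-0.001, 0.718, 0.696, -0.0]
wrist_force: [-0.3, 0.2, -0.3]
gripper_width: 0.0315
```

Run:
```python
from h import *
s=st(); im,K,P=snap("wrist","w14"); chips(im,K,P,z=s["tool_pos"][2]-.072+.0155);holes(im,K,P)
```

```text
t 14.52 pos [ 0.6134 -0.0192  0.125 ] jaw -1.82 q [-0.22  0.69  1.41  0.    1.05 -0.19] F [-0.3  0.2 -0.3] w 0.0315
chip px [325. 269.] mm 612.7 -18.1 size 24.2 29.6 long ang -1.8
chip px [332. 183.] mm 616.6 21.8 size 22.3 27.9 long ang -1.8
```

View pics/w14.png

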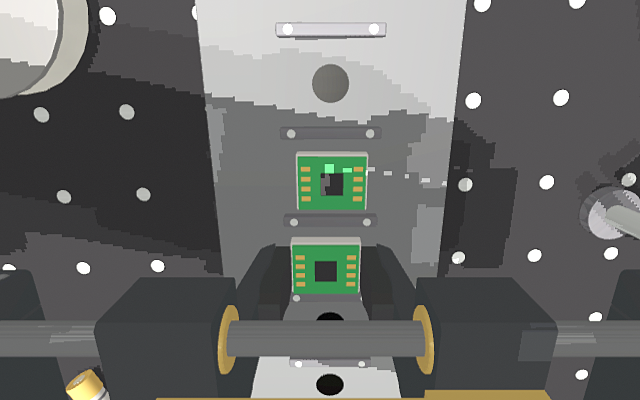

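Request:
{"api": "send_rows", "payload": {
  "plan": [
    [0.0017, -0.0016, -0.004, 0, 0, 0, 200],
    [0.0017, -0.0016, -0.009, 0, 0, 0, 200],
    [0.0017, -0.0016, -0.009, 0, 0, 0, 200],
    [0.0017, -0.0016, -0.009, 0, 0, 0, 130],
    [0.0017, -0.0016, -0.009, 0, 0, 0, 130],
    [0.0017, -0.0016, -0.009, 0, 0, 0, 130],
    [0.0017, -0.0016, 0.02, 0, 0, 0, 120],
    [0.0017, -0.0016, 0.06, 0, 0, 0, 120],
    [0, 0.04, 0.08, 0, 0, 0, 120],
    [0, 0.04, 0.08, 0, 0, 0, 120],
    [0, 0.04, 0.08, 0, 0, 0, 120]
  ]
}}

```text
t: 15.48
tool_pos: [0.614, 0.0213, 0.2064]
eef_rot: [0.001, 0.718, 0.696, 0.001]
wrist_force: [0.2, 0.0, -0.2]
gripper_width: 0.0466
```

Run:
```python
from h import *
s=st(); im,K,P=snap("wrist","w15"); chips(im,K,P,z=.0593);holes(im,K,P)
cv2.imwrite("pics/w15c.png",cv2.resize(im[60:320,220:440],None,fx=2.3,fy=2.3,interpolation=cv2.INTER_CUBIC))
```

```text
t 15.48 pos [0.614  0.0213 0.2064] jaw -1.74 q [-0.16  0.59  1.34  0.    1.21 -0.13] F [ 0.2  0.  -0.2] w 0.0466
chip px [330. 260.] mm 615.7 -21.5 size 23.8 29.4 long ang -1.8
chip px [330. 208.] mm 616.8 19.4 size 23.7 29.4 long ang -1.8
hole -41 size [19 16] meas-model mm [-0.03 -0.3 ]
```

View pics/w15c.png

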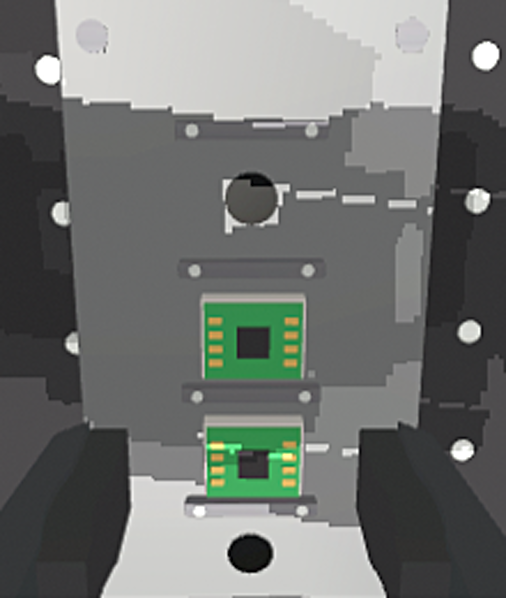

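Run:
```python
from h import *
im,K,P=snap("wrist")
cv2.imwrite("pics/w15d.png",cv2.resize(im[170:285,300:365],None,fx=6,fy=5,interpolation=cv2.INTER_NEAREST))
c,s=np.cos(YAW),np.sin(YAW)
for d in(.041,0):
  b=bay(d)
  for x,y,z in[(-.016,.013,0),(.016,.013,0),(-.015,.012,.009),(.015,.012,.009),(-.015,-.012,.009),(.015,-.012,.009)]:
    print(d,x,y,z,((proj(K,P,[b[0]+c*x-s*y,b[1]+s*x+c*y,.05+z])-[300,170])*[6,5]).round(1))
```

```text
0.041 -0.016 0.013 0 [43.  70.4]
0.041 0.016 0.013 0 [314.1  70.6]
0.041 -0.015 0.012 0.009 [47.9 95. ]
0.041 0.015 0.012 0.009 [310.9  95.2]
0.041 -0.015 -0.012 0.009 [ 50.9 258.3]
0.041 0.015 -0.012 0.009 [306.  258.5]
0 -0.016 0.013 0 [ 48.  336.1]
0 0.016 0.013 0 [306.  336.3]
0 -0.015 0.012 0.009 [ 52.9 368.3]
0 0.015 0.012 0.009 [302.7 368.4]
0 -0.015 -0.012 0.009 [ 55.5 515.9]
0 0.015 -0.012 0.009 [298.3 516.1]
```

View pics/w15d.png

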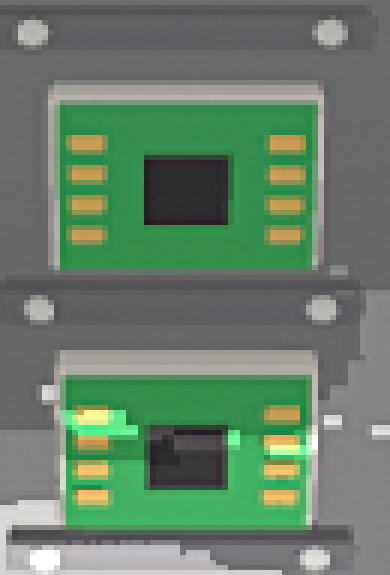

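Run:
```python
from h import *
st()
```

```text
t 15.58 pos [0.6135 0.0195 0.2041] jaw -1.85 q [-0.16  0.59  1.34 -0.    1.21 -0.13] F [-0.3 -0.7 -0.1] w 0.0469
```

Request:
{"api": "send_rows", "payload": {
  "plan": [
    [0.0018, -0.002, -0.04, 0, 0, 0, 120],
    [0.0018, -0.002, -0.08, 0, 0, 0, 120],
    [0.0018, -0.002, -0.09, 0, 0, 0, 120],
    [0.0018, -0.002, -0.09, 0, 0, 0, 120],
    [0.0018, -0.002, -0.09, 0, 0, 0, 200],
    [0.0018, -0.002, -0.09, 0, 0, 0, 200],
    [0.0018, -0.002, -0.09, 0, 0, 0, 200],
    [0.0018, -0.002, -0.087, 0, 0, 0, 200],
    [0.0018, -0.0008, -0.087, 0, 0, 0, 200],
    [0.0018, -0.0008, -0.087, 0, 0, 0, 200],
    [0.0018, -0.0008, -0.09, 0, 0, 0, 200],
    [0.0018, -0.0008, -0.09, 0, 0, 0, 200],
    [0.0018, -0.0008, -0.09, 0, 0, 0, 130],
    [0.0018, -0.0008, -0.09, 0, 0, 0, 130],
    [0.0018, -0.0008, -0.09, 0, 0, 0, 130],
    [0.0018, -0.0008, -0.06, 0, 0, 0, 120],
    [0.0018, -0.0008, -0.02, 0, 0, 0, 120],
    [0.0018, -0.0008, -0.01, 0, 0, 0, 120]
  ]
}}

```text
t: 17.08
tool_pos: [0.6172, 0.0188, 0.2009]
eef_rot: [0.003, 0.719, 0.695, 0.002]
wrist_force: [0.9, -0.5, 0.5]
gripper_width: 0.0465
```

Run:
```python
from h import *
s=st(); im,K,P=snap("wrist","w16"); chips(im,K,P,z=.0593);holes(im,K,P)
```

```text
t 17.08 pos [0.6172 0.0188 0.2009] jaw -1.87 q [-0.16  0.6   1.34  0.    1.2  -0.13] F [ 0.9 -0.5  0.5] w 0.0465
chip px [324. 261.] mm 615.7 -21.5 size 24.1 29.4 long ang -2.1
chip px [321. 204.] mm 614.9 21.4 size 23.7 29.6 long ang -2.0
hole -41 size [19 16] meas-model mm [-0.  -0.3]
hole 82 size [23 17] meas-model mm [-0.57  3.91]
```

Request:
{"api": "send_rows", "payload": {
  "plan": [
    [0, 0, 0, 0, 0, 0, 120],
    [0, 0, 0, 0, 0, 0, 120],
    [0, 0, 0, 0, 0, 0, 120],
    [0, 0, 0, 0, 0, 0, 120]
  ]
}}

```text
t: 17.47
tool_pos: [0.6153, 0.019, 0.1936]
eef_rot: [-0.001, 0.719, 0.695, -0.001]
wrist_force: [-0.2, -0.2, -0.4]
gripper_width: 0.0465
```

Run:
```python
from h import *
s=st(); im,K,P=snap("wrist","w17"); chips(im,K,P,z=.0593);holes(im,K,P); st()
```

```text
t 17.47 pos [0.6153 0.019  0.1936] jaw -1.88 q [-0.16  0.61  1.34  0.    1.19 -0.13] F [-0.2 -0.2 -0.4] w 0.0465
chip px [329. 266.] mm 615.6 -21.6 size 24.3 29.8 long ang -1.8
chip px [326. 208.] mm 614.9 21.8 size 23.8 29.5 long ang -1.8
hole -41 size [20 16] meas-model mm [ 0.   -0.25]
t 17.52 pos [0.6154 0.0189 0.1939] jaw -1.88 q [-0.16  0.61  1.34 -0.    1.19 -0.13] F [ 0.5 -0.1 -0.2] w 0.0467
```

Request:
{"api": "send_rows", "payload": {
  "plan": [
    [0.0013, 0, -0.04, 0, 0, 0, 120],
    [0.0013, 0, -0.0778, 0, 0, 0, 120],
    [0.0013, 0, -0.0778, 0, 0, 0, 120],
    [0.0013, 0, -0.0778, 0, 0, 0, 120],
    [0.0013, 0, -0.0778, 0, 0, 0, 120],
    [0.0013, 0, -0.0778, 0, 0, 0, 200],
    [0.0013, 0, -0.0778, 0, 0, 0, 200],
    [0.0013, 0, -0.0778, 0, 0, 0, 200],
    [0.0013, 0, -0.075, 0, 0, 0, 200],
    [0.0013, -0.0012, -0.075, 0, 0, 0, 200],
    [0.0013, -0.0012, -0.075, 0, 0, 0, 200],
    [0.0013, -0.0012, -0.0778, 0, 0, 0, 200],
    [0.0013, -0.0012, -0.0778, 0, 0, 0, 200],
    [0.0013, -0.0012, -0.0778, 0, 0, 0, 200],
    [0.0013, -0.0012, -0.0778, 0, 0, 0, 130],
    [0.0013, -0.0012, -0.0778, 0, 0, 0, 130],
    [0.0013, -0.0012, -0.0778, 0, 0, 0, 130],
    [0.0013, -0.0012, -0.04, 0, 0, 0, 120],
    [0, -0.001, 0, 0, 0, 0, 120],
    [0, -0.001, 0, 0, 0, 0, 120]
  ]
}}

```text
t: 19.18
tool_pos: [0.6178, 0.0177, 0.2027]
eef_rot: [0.005, 0.719, 0.695, 0.004]
wrist_force: [1.9, 0.1, 1.0]
gripper_width: 0.0464
```

Request:
{"api": "send_rows", "payload": {
  "plan": [
    [0, 0, 0, 0, 0, 0, 120],
    [0, 0, 0, 0, 0, 0, 120],
    [0, 0, 0, 0, 0, 0, 120],
    [0, 0, 0, 0, 0, 0, 120]
  ]
}}

```text
t: 19.52
tool_pos: [0.6153, 0.018, 0.1938]
eef_rot: [-0.001, 0.719, 0.695, -0.001]
wrist_force: [0.4, 1.3, 0.0]
gripper_width: 0.0465
```

Run:
```python
from h import *
s=st(); im,K,P=snap("wrist","w18"); chips(im,K,P,z=.0593);holes(im,K,P)
```

```text
t 19.52 pos [0.6153 0.018  0.1938] jaw -1.88 q [-0.16  0.61  1.34 -0.    1.19 -0.13] F [0.4 1.3 0. ] w 0.0465
chip px [329. 265.] mm 615.7 -21.5 size 23.5 29.8 long ang -1.8
chip px [328. 208.] mm 616.4 20.4 size 23.8 29.5 long ang -2.7
hole -41 size [20 16] meas-model mm [-0.04 -0.38]
hole 82 size [24 19] meas-model mm [-0.72  3.43]
```

Request:
{"api": "send_rows", "payload": {
  "plan": [
    [-0.0002, -0.0388, 0, 0, 0, 0, 120],
    [-0.0002, -0.0388, -0.04, 0, 0, 0, 120],
    [-0.0002, -0.0388, -0.0778, 0, 0, 0, 120],
    [-0.0002, -0.0388, -0.0778, 0, 0, 0, 120],
    [-0.0002, -0.0388, -0.0778, 0, 0, 0, 120],
    [-0.0002, -0.0388, -0.0778, 0, 0, 0, 120],
    [-0.0002, -0.0388, -0.0778, 0, 0, 0, 200],
    [-0.0002, -0.0388, -0.0778, 0, 0, 0, 200],
    [-0.0002, -0.0388, -0.0778, 0, 0, 0, 200],
    [-0.0002, -0.0388, -0.075, 0, 0, 0, 200],
    [-0.0002, -0.0378, -0.075, 0, 0, 0, 200],
    [-0.0002, -0.0378, -0.075, 0, 0, 0, 200],
    [-0.0002, -0.0378, -0.0778, 0, 0, 0, 200],
    [-0.0002, -0.0378, -0.0778, 0, 0, 0, 200],
    [-0.0002, -0.0378, -0.0778, 0, 0, 0, 200],
    [-0.0002, -0.0378, -0.0778, 0, 0, 0, 130],
    [-0.0002, -0.0378, -0.0778, 0, 0, 0, 130],
    [-0.0002, -0.0378, -0.0778, 0, 0, 0, 130],
    [-0.0002, -0.0378, -0.04, 0, 0, 0, 120],
    [-0.0002, -0.01, 0, 0, 0, 0, 120]
  ]
}}

```text
t: 21.23
tool_pos: [0.6151, 0.0013, 0.1892]
eef_rot: [-0.001, 0.72, 0.694, -0.001]
wrist_force: [1.1, -0.2, 0.5]
gripper_width: 0.047
```

Request:
{"api": "send_rows", "payload": {
  "plan": [
    [0, 0, 0, 0, 0, 0, 120],
    [0, 0, 0, 0, 0, 0, 120],
    [0, 0, 0, 0, 0, 0, 120],
    [0, 0, 0, 0, 0, 0, 120],
    [0, 0, 0, 0, 0, 0, 120]
  ]
}}

```text
t: 21.65
tool_pos: [0.6152, 0.0035, 0.1881]
eef_rot: [-0.001, 0.719, 0.695, -0.001]
wrist_force: [0.3, -0.4, 0.3]
gripper_width: 0.0464
```

Run:
```python
from h import *
s=st(); im,K,P=snap("wrist","w19"); chips(im,K,P,z=.0593);holes(im,K,P)
```

```text
t 21.65 pos [0.6152 0.0035 0.1881] jaw -1.91 q [-0.18  0.61  1.35 -0.    1.18 -0.15] F [ 0.3 -0.4  0.3] w 0.0464
chip px [328. 249.] mm 615.1 -20.9 size 23.6 29.6 long ang -1.8
chip px [328. 190.] mm 616.5 20.3 size 23.8 29.6 long ang -1.9
hole -41 size [20 17] meas-model mm [ 0.11 -0.28]
hole 82 size [25 25] meas-model mm [-0.28 -0.32]
```

Request:
{"api": "send_rows", "payload": {
  "plan": [
    [-0.1407, 0.2945, 0.017, 0, 0, -13.1, 120],
    [-0.1407, 0.2945, 0.017, 0, 0, -13.1, 120],
    [-0.1407, 0.2945, 0.017, 0, 0, -13.1, 120],
    [-0.1407, 0.2945, 0.017, 0, 0, -13.1, 120],
    [-0.1407, 0.2945, 0.017, 0, 0, -13.1, 120],
    [-0.1407, 0.2945, 0.017, 0, 0, -13.1, 120],
    [-0.1407, 0.2945, 0.017, 0, 0, -13.1, 120],
    [-0.1407, 0.2945, 0.017, 0, 0, -13.1, 120],
    [-0.1407, 0.2945, 0.017, 0, 0, -13.1, 120],
    [-0.1407, 0.2945, 0.017, 0, 0, -13.1, 120],
    [-0.1407, 0.2945, 0.017, 0, 0, -13.1, 120],
    [-0.1407, 0.2945, 0.017, 0, 0, -13.1, 120]
  ]
}}

```text
t: 22.7
tool_pos: [0.4755, 0.2972, 0.2061]
eef_rot: [-0.0, 0.794, 0.608, -0.0]
wrist_force: [0.2, -0.6, -0.3]
gripper_width: 0.0464
```

Run:
```python
from h import *
s=st(); im,K,P=snap("wrist","w20"); chips(im,K,P)
```

```text
t 22.70 pos [0.4755 0.2972 0.2061] jaw -15.07 q [ 0.35  0.48  1.52 -0.    1.14  0.61] F [ 0.2 -0.6 -0.3] w 0.0464
chip px [325. 187.] mm 474.5 298.0 size 23.0 29.4 long ang -15.0
```

View pics/w20.png

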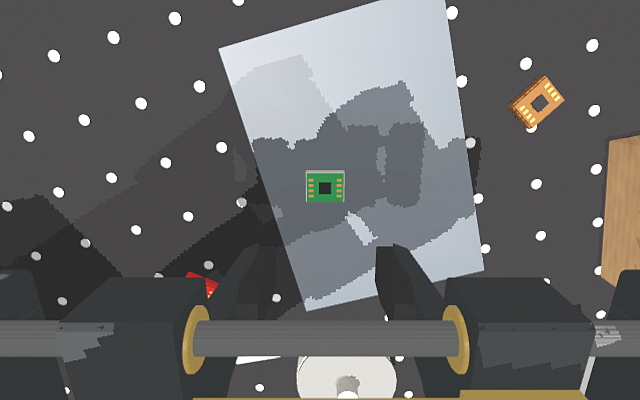

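Request:
{"api": "send_rows", "payload": {
  "plan": [
    [0, 0, -0.04, 0, 0, 0, 120],
    [0, 0, -0.08, 0, 0, 0, 120],
    [0, 0, -0.115, 0, 0, 0, 120],
    [0, 0, -0.1325, 0, 0, 0, 120],
    [0, 0, -0.1325, 0, 0, 0, 120],
    [0, 0, -0.1325, 0, 0, 0, 120],
    [0, 0, -0.1325, 0, 0, 0, 200],
    [0, 0, -0.1325, 0, 0, 0, 200],
    [0, 0, -0.1325, 0, 0, 0, 200],
    [0, 0, -0.1325, 0, 0, 0, 200],
    [0, 0, -0.1, 0, 0, 0, 200],
    [0, 0, -0.06, 0, 0, 0, 200],
    [0, 0, -0.04, 0, 0, 0, 200],
    [0, 0, -0.04, 0, 0, 0, 200],
    [0, 0, -0.04, 0, 0, 0, 200]
  ]
}}

```text
t: 24.0
tool_pos: [0.475, 0.2984, 0.1671]
eef_rot: [0.0, 0.793, 0.609, 0.001]
wrist_force: [0.0, -0.3, -1.7]
gripper_width: 0.0316
```

Run:
```python
from h import *
s=st(); im,K,P=snap("wrist","w21"); chips(im,K,P,z=s["tool_pos"][2]-.072+.0155)
```

```text
t 24.00 pos [0.475  0.2984 0.1671] jaw -14.98 q [ 0.35  0.53  1.56 -0.    1.06  0.61] F [ 0.  -0.3 -1.7] w 0.0316
chip px [325. 268.] mm 474.9 299.9 size 24.2 29.2 long ang -15.3
```

Request:
{"api": "send_rows", "payload": {
  "plan": [
    [0.1393, -0.36, 0, 0, 0, 13.1, 200],
    [0.1393, -0.36, 0, 0, 0, 13.1, 200],
    [0.1393, -0.36, 0, 0, 0, 13.1, 200],
    [0.1393, -0.36, 0, 0, 0, 13.1, 200],
    [0.1393, -0.36, 0, 0, 0, 13.1, 200],
    [0.1393, -0.36, 0, 0, 0, 13.1, 200],
    [0.1393, -0.36, 0, 0, 0, 13.1, 200],
    [0.1393, -0.36, 0, 0, 0, 13.1, 200],
    [0.1393, -0.36, 0, 0, 0, 13.1, 200],
    [0.1393, -0.36, 0, 0, 0, 13.1, 200],
    [0.1393, -0.36, -0.02, 0, 0, 13.1, 200],
    [0.1393, -0.36, -0.038, 0, 0, 13.1, 200],
    [0.1393, -0.36, -0.038, 0, 0, 13.1, 200],
    [0.1393, -0.36, -0.038, 0, 0, 13.1, 200],
    [0.1393, -0.36, -0.038, 0, 0, 13.1, 200],
    [0.1393, -0.36, -0.038, 0, 0, 13.1, 200]
  ]
}}

```text
t: 25.38
tool_pos: [0.6144, -0.0614, 0.1293]
eef_rot: [0.001, 0.718, 0.696, 0.0]
wrist_force: [-0.4, 0.1, -0.8]
gripper_width: 0.0317
```

Run:
```python
from h import *
s=st(); im,K,P=snap("wrist","w22"); chips(im,K,P,z=s["tool_pos"][2]-.072+.0155); print(bay(-.041))
```

```text
t 25.38 pos [ 0.6144 -0.0614  0.1293] jaw -1.85 q [-0.29  0.69  1.39 -0.    1.06 -0.26] F [-0.4  0.1 -0.8] w 0.0317
chip px [325. 268.] mm 613.9 -60.2 size 23.7 29.3 long ang -1.9
chip px [325. 176.] mm 615.0 -17.6 size 21.6 27.1 long ang -1.8
chip px [324.  81.] mm 616.4 19.8 size 21.2 27.1 long ang -1.8
[ 0.61359785 -0.06127932]
```

View pics/w22.png

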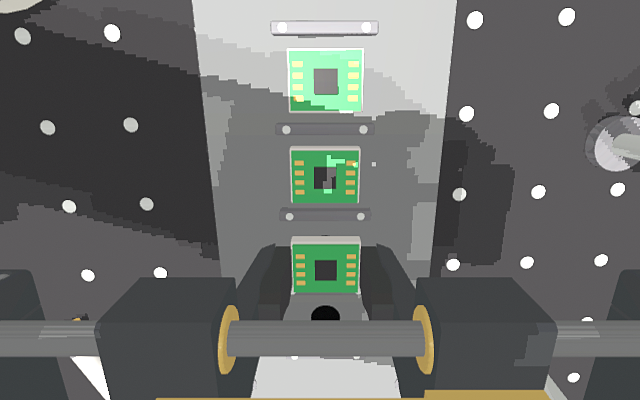

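Request:
{"api": "send_rows", "payload": {
  "plan": [
    [-0.0002, 0, -0.006, 0, 0, 0, 200],
    [-0.0002, 0, -0.011, 0, 0, 0, 200],
    [-0.0002, 0, -0.011, 0, 0, 0, 200],
    [-0.0002, 0, -0.011, 0, 0, 0, 200],
    [-0.0002, 0, -0.011, 0, 0, 0, 200],
    [-0.0002, 0, -0.011, 0, 0, 0, 130],
    [-0.0002, 0, -0.011, 0, 0, 0, 130],
    [-0.0002, 0, -0.011, 0, 0, 0, 130],
    [-0.0002, 0, 0.03, 0, 0, 0, 120],
    [-0.0002, 0.02, 0.065, 0, 0, 0, 120],
    [-0.0002, 0.02, 0.065, 0, 0, 0, 120],
    [-0.0002, 0.02, 0.065, 0, 0, 0, 120],
    [-0.0002, 0.02, 0.065, 0, 0, 0, 120],
    [-0.0002, 0.02, 0.065, 0, 0, 0, 120]
  ]
}}

```text
t: 26.6
tool_pos: [0.6134, -0.0418, 0.1919]
eef_rot: [-0.001, 0.719, 0.695, -0.001]
wrist_force: [-0.6, 0.2, 0.4]
gripper_width: 0.0466
```

Run:
```python
from h import *
s=st(); im,K,P=snap("wrist","w23"); chips(im,K,P,z=.0593);holes(im,K,P)
for d in(-.041,0,.041):print(bay(d).round(4))
im,K,P=snap("top","top23")
```

```text
t 26.60 pos [ 0.6134 -0.0418  0.1919] jaw -1.89 q [-0.26  0.61  1.35 -0.    1.19 -0.23] F [-0.6  0.2  0.4] w 0.0466
chip px [328. 240.] mm 613.5 -61.3 size 23.6 29.6 long ang -1.8
chip px [328. 182.] mm 614.9 -20.8 size 23.9 29.7 long ang -1.8
chip px [328. 116.] mm 616.5 20.2 size 23.0 29.7 long ang -1.9
hole -82 size [21 17] meas-model mm [ 0.39 -0.5 ]
[ 0.6136 -0.0613]
[ 0.6149 -0.0203]
[0.6162 0.0207]
```

View pics/w23.png

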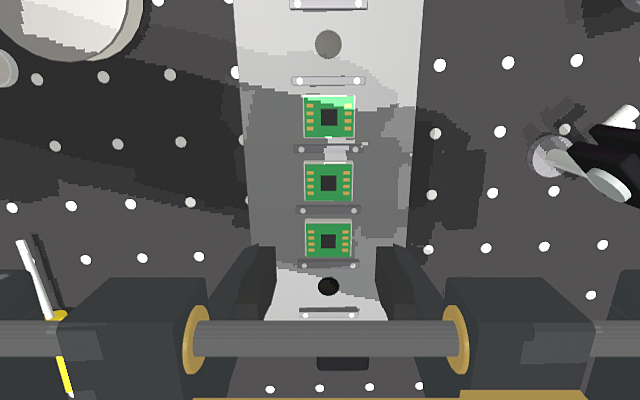

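View pics/top23.png

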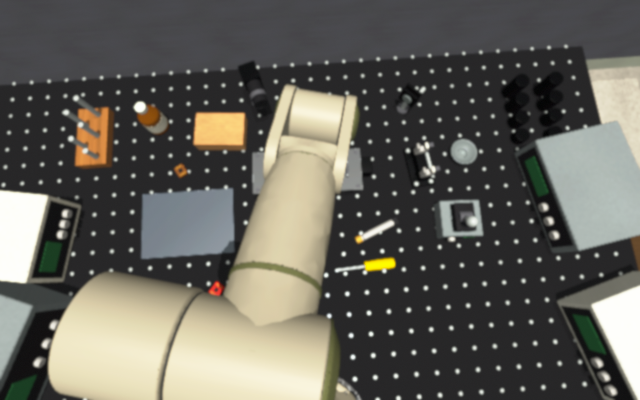

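Request:
{"api": "send_rows", "payload": {
  "plan": [
    [-0.13, -0.1, 0.09, 0, 0, 20, 60],
    [-0.13, -0.1, 0.09, 0, 0, 20, 60],
    [-0.13, -0.1, 0.09, 0, 0, 20, 60],
    [-0.13, -0.1, 0.09, 0, 0, 20, 60],
    [-0.13, -0.1, 0.09, 0, 0, 20, 60],
    [-0.13, -0.1, 0.09, 0, 0, 20, 60],
    [-0.13, -0.1, 0.09, 0, 0, 20, 60],
    [-0.13, -0.1, 0.09, 0, 0, 20, 60],
    [-0.13, -0.1, 0.09, 0, 0, 20, 60]
  ]
}}

```text
t: 27.45
tool_pos: [0.4843, -0.141, 0.2823]
eef_rot: [-0.001, 0.587, 0.81, -0.0]
wrist_force: [0.4, -0.4, -0.1]
gripper_width: 0.0671
```

Run:
```python
from h import *
s=st(); im,K,P=snap("wrist","w24")
```

```text
t 27.45 pos [ 0.4843 -0.141   0.2823] jaw 18.18 q [-0.52  0.29  1.59  0.    1.27 -0.83] F [ 0.4 -0.4 -0.1] w 0.0671
```

View pics/w24.png

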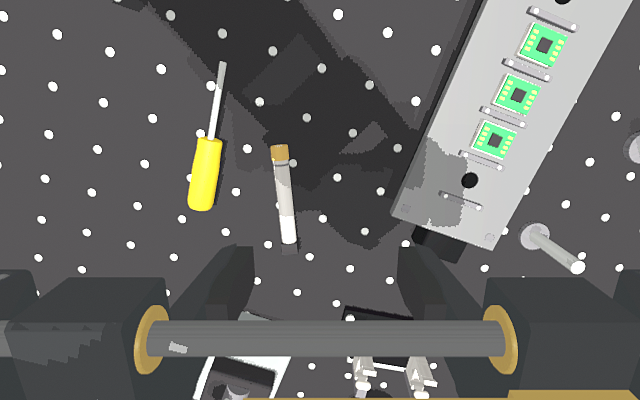

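Run:
```python
from h import *
im,K,P=snap("wrist")
cv2.imwrite("pics/w24c.png",cv2.resize(im[135:265,250:320],None,fx=6,fy=4.5,interpolation=cv2.INTER_NEAREST))
g=cv2.cvtColor(im,cv2.COLOR_BGR2GRAY).astype(int)
W=[]
for v in range(170,238,6):
    r=g[v,255:315]; i=np.where(r>100)[0]
    # largest run
    runs=np.split(i,np.where(np.diff(i)>1)[0]+1); q=max(runs,key=len); u=255+(q[0]+q[-1])/2
    p=onz(K,P,u,v,.0095); W.append(p[:2]); print(v,u,len(q),p.round(4))
W=np.array(W); vx,vy,x0,y0=cv2.fitLine(W.astype(np.float32),cv2.DIST_HUBER,0,0.01,0.01).ravel()
print("dir",np.degrees(np.arctan2(vy,vx)),x0,y0)
```

```text
170 281.5 16 [ 0.441  -0.1585  0.0095]
176 281.5 16 [ 0.4428 -0.1648  0.0095]
182 282.5 16 [ 0.4456 -0.1707  0.0095]
188 283.5 16 [ 0.4485 -0.1767  0.0095]
194 283.5 16 [ 0.4503 -0.1831  0.0095]
200 284.5 16 [ 0.4532 -0.1893  0.0095]
206 283.5 18 [ 0.4541 -0.1962  0.0095]
212 285.5 16 [ 0.4581 -0.2022  0.0095]
218 286.5 16 [ 0.461  -0.2085  0.0095]
224 287.0 15 [ 0.4635 -0.2151  0.0095]
230 287.5 16 [ 0.4661 -0.2218  0.0095]
236 288.5 16 [ 0.4692 -0.2284  0.0095]
dir -67.996284 0.4546089 -0.19298936
```

View pics/w24c.png

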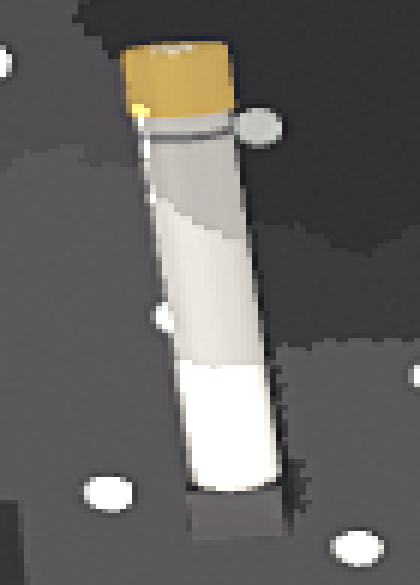

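Run:
```python
from h import *
im,K,P=snap("wrist")
a=onz(K,P,280.8,161,.017);b=onz(K,P,288.8,243.9,.017);print(a,b,np.linalg.norm(a-b),(a+b)/2,np.degrees(np.arctan2(*(a-b)[[1,0]])))
c=onz(K,P,279.5,144.5,.012);d=onz(K,P,289.5,254.5,.012);print(c,d,np.linalg.norm(c-d),(c+d)/2)
st()
```

```text
[ 0.43815177 -0.14788926  0.017     ] [ 0.47195097 -0.23405359  0.017     ] 0.09255634662975021 [ 0.45505137 -0.19097142  0.017     ] 111.41830950956525
[ 0.43190229 -0.13308862  0.012     ] [ 0.47657095 -0.24876893  0.012     ] 0.12400493057802914 [ 0.45423662 -0.19092878  0.012     ]
t 27.60 pos [ 0.4843 -0.1411  0.2827] jaw 18.18 q [-0.52  0.28  1.59  0.    1.27 -0.83] F [-0.2  0.4 -0.5] w 0.0670
```

Request:
{"api": "send_rows", "payload": {
  "plan": [
    [-0.0302, -0.0499, -0.04, 0, 0, 3.6, 120],
    [-0.0302, -0.0499, -0.08, 0, 0, 3.6, 120],
    [-0.0302, -0.0499, -0.12, 0, 0, 3.6, 120],
    [-0.0302, -0.0499, -0.12, 0, 0, 3.6, 120],
    [-0.0302, -0.0499, -0.12, 0, 0, 3.6, 120],
    [-0.0302, -0.0499, -0.12, 0, 0, 3.6, 120],
    [-0.0302, -0.0499, -0.12, 0, 0, 3.6, 120]
  ]
}}

```text
t: 28.18
tool_pos: [0.4546, -0.1916, 0.1648]
eef_rot: [0.001, 0.561, 0.828, -0.0]
wrist_force: [-0.5, -0.0, 0.4]
gripper_width: 0.0466
```

Run:
```python
from h import *
s=st(); im,K,P=snap("wrist","w25")
```

```text
t 28.18 pos [ 0.4546 -0.1916  0.1648] jaw 21.76 q [-0.64  0.4   1.77  0.    0.97 -1.02] F [-0.5 -0.   0.4] w 0.0466
```

View pics/w25.png

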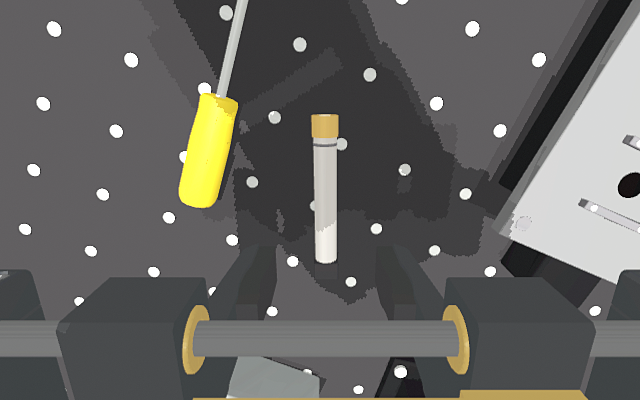

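Request:
{"api": "send_rows", "payload": {
  "plan": [
    [0, 0, -0.04, 0, 0, 0, 120],
    [0, 0, -0.075, 0, 0, 0, 120],
    [0, 0, -0.0965, 0, 0, 0, 120],
    [0, 0, -0.0965, 0, 0, 0, 120],
    [0, 0, -0.0965, 0, 0, 0, 120],
    [0, 0, -0.0965, 0, 0, 0, 235],
    [0, 0, -0.0965, 0, 0, 0, 235],
    [0, 0, -0.0965, 0, 0, 0, 235],
    [0, 0, -0.0965, 0, 0, 0, 235],
    [0, 0, -0.0965, 0, 0, 0, 235],
    [0, 0, -0.0965, 0, 0, 0, 235],
    [0, 0, -0.06, 0, 0, 0, 235],
    [0, 0, -0.02, 0, 0, 0, 235],
    [0, 0, 0.02, 0, 0, 0, 235],
    [0, 0, 0.06, 0, 0, 0, 235],
    [0, 0, 0.06, 0, 0, 0, 235],
    [0, 0, 0.06, 0, 0, 0, 235],
    [0, 0, 0.06, 0, 0, 0, 235]
  ],
  "force": 55
}}

```text
t: 29.73
tool_pos: [0.4533, -0.1912, 0.2224]
eef_rot: [-0.001, 0.561, 0.828, 0.0]
wrist_force: [-0.6, 0.8, -1.0]
gripper_width: 0.0148
```

Run:
```python
from h import *
s=st(); im,K,P=snap("wrist","w26"); im,K,P=snap("top","top26")
cv2.imwrite("pics/top26c.png",cv2.resize(im[110:270,340:500],None,fx=4,fy=3.7,interpolation=cv2.INTER_CUBIC))
```

```text
t 29.73 pos [ 0.4533 -0.1912  0.2224] jaw 21.72 q [-0.64  0.32  1.71 -0.    1.11 -1.02] F [-0.6  0.8 -1. ] w 0.0148
```

View pics/w26.png

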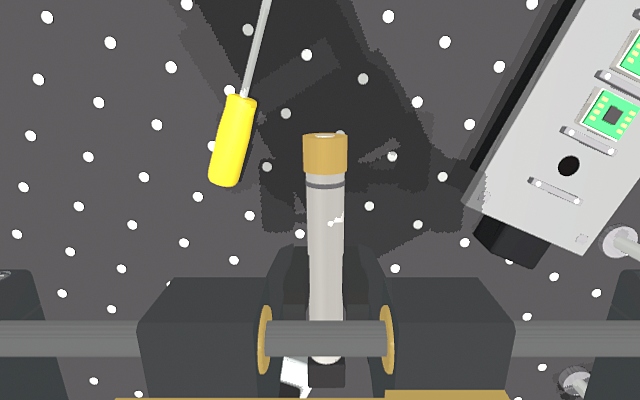

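View pics/top26c.png

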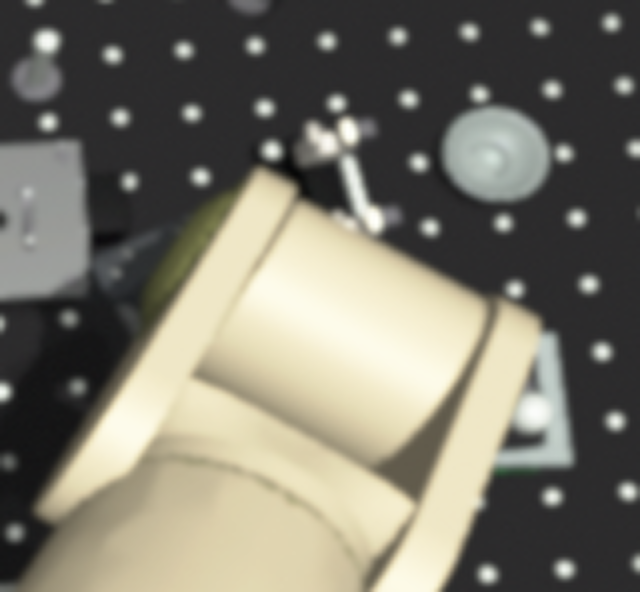

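Request:
{"api": "send_rows", "payload": {
  "plan": [
    [0.09, -0.13, 0.06, 0, 0, -94, 235],
    [0.09, -0.13, 0.06, 0, 0, -94, 235],
    [0.09, -0.13, 0.06, 0, 0, -94, 235],
    [0.09, -0.13, 0.06, 0, 0, -94, 235],
    [0.09, -0.13, 0.06, 0, 0, -94, 235],
    [0.09, -0.13, 0.06, 0, 0, -94, 235],
    [0.09, -0.13, 0.06, 0, 0, -94, 235],
    [0.09, -0.13, 0.06, 0, 0, -94, 235],
    [0.09, -0.13, 0.06, 0, 0, -94, 235],
    [0.09, -0.13, 0.06, 0, 0, -94, 235],
    [0.09, -0.13, 0.06, 0, 0, -94, 235],
    [0.09, -0.13, 0.06, 0, 0, -94, 235],
    [0.09, -0.13, 0.06, 0, 0, -94, 235],
    [0.09, -0.13, 0.06, 0, 0, -94, 235],
    [0.09, -0.13, 0.06, 0, 0, -94, 235],
    [0.09, -0.13, 0.06, 0, 0, -94, 235],
    [0.09, -0.13, 0.06, 0, 0, -94, 235]
  ]
}}

```text
t: 31.25
tool_pos: [0.5437, -0.3215, 0.2829]
eef_rot: [-0.0, 0.988, 0.155, -0.0]
wrist_force: [0.1, -0.1, -0.5]
gripper_width: 0.0145
```

Run:
```python
from h import *
s=st(); im,K,P=snap("wrist","w27")
```

```text
t 31.25 pos [ 0.5437 -0.3215  0.2829] jaw -72.13 q [-0.72  0.57  1.17  0.    1.4   0.54] F [ 0.1 -0.1 -0.5] w 0.0145
```

View pics/w27.png

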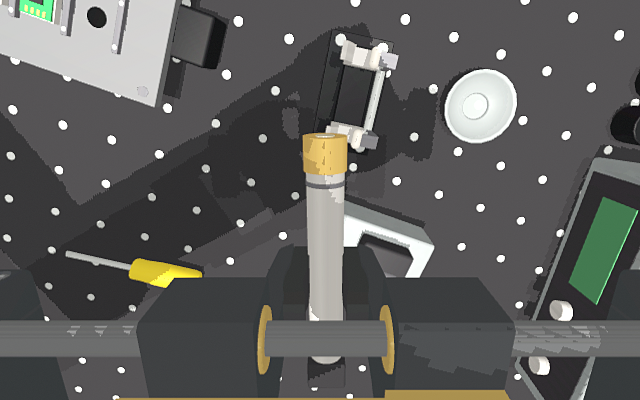

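Request:
{"api": "send_rows", "payload": {
  "plan": [
    [0.02, 0.08, 0, 0, 0, 0, 235],
    [0.02, 0.08, 0, 0, 0, 0, 235],
    [0.02, 0.08, 0, 0, 0, 0, 235],
    [0.02, 0.08, 0, 0, 0, 0, 235],
    [0.02, 0.08, 0, 0, 0, 0, 235],
    [0.02, 0.08, 0, 0, 0, 0, 235]
  ]
}}

```text
t: 31.8
tool_pos: [0.5635, -0.2424, 0.2833]
eef_rot: [0.0, 0.988, 0.154, -0.0]
wrist_force: [0.6, -0.0, -0.7]
gripper_width: 0.0143
```

Run:
```python
from h import *
s=st(); im,K,P=snap("wrist","w28"); print(proj(K,P,[.63,-.331,.03]))
cv2.imwrite("pics/w28c.png",cv2.resize(im[30:190,330:490],None,fx=4.5,fy=3.7*4.5/4.5,interpolation=cv2.INTER_NEAREST))
```

```text
t 31.80 pos [ 0.5635 -0.2424  0.2833] jaw -72.30 q [-0.6   0.52  1.24 -0.    1.38  0.67] F [ 0.6 -0.  -0.7] w 0.0143
[435.10997115 132.95967458]
```

View pics/w28.png

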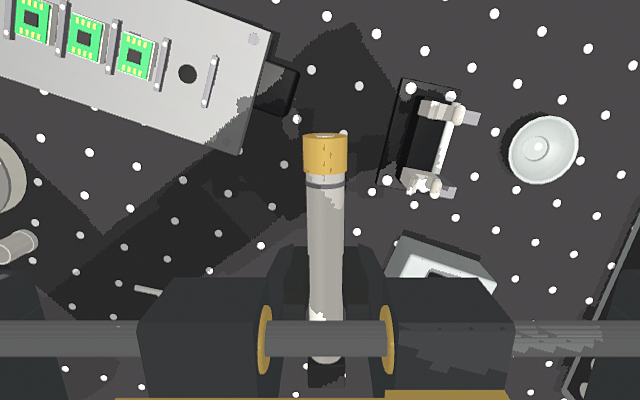

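Run:
```python
from h import *
im,K,P=snap("wrist")
c=im[68:208,365:495]; g=np.clip((c.astype(float)/255)**0.6*255,0,255).astype(np.uint8)
cv2.imwrite("pics/w28d.png",cv2.resize(g,None,fx=4.2,fy=4.2,interpolation=cv2.INTER_CUBIC))
```

```text
(no output)
```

View pics/w28d.png

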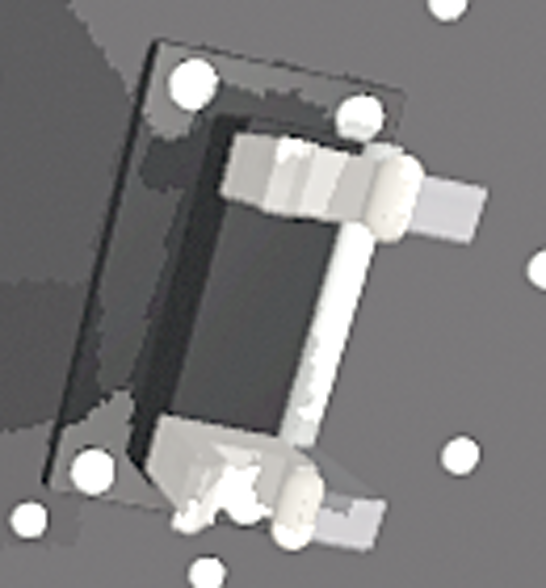

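Run:
```python
from h import *
im,K,P=snap("wrist"); st()
f=lambda x,y,z: onz(K,P,365+x/4.2,68+y/4.2,z)
for z in(0,.006,.01):
    A,B,C=f(155,40,z),f(45,487,z),f(405,92,z)
    print(z,A.round(4),B.round(4),C.round(4),"L",np.linalg.norm(A-B).round(4),np.linalg.norm(A-C).round(4),"ang",np.degrees(np.arctan2(*(A-B)[[1,0]])).round(2),np.degrees(np.arctan2(*(A-C)[[1,0]])).round(2),"ctr",((B+C)/2).round(4))
N1,N2=f(395,198,.08),f(297,505,.08); print("noses",N1.round(4),N2.round(4),np.linalg.norm(N1-N2),np.degrees(np.arctan2(*(N1-N2)[[1,0]])),((N1+N2)/2).round(4))
```

```text
t 31.95 pos [ 0.5635 -0.2424  0.2833] jaw -72.34 q [-0.6   0.52  1.24 -0.    1.38  0.67] F [ 0.7  0.  -0.7] w 0.0145
0 [ 0.6696 -0.288   0.    ] [ 0.5585 -0.3012  0.    ] [ 0.6767 -0.3493  0.    ] L 0.1118 0.0617 ang 6.75 96.69 ctr [ 0.6176 -0.3253  0.    ]
0.006 [ 0.669  -0.2869  0.006 ] [ 0.5598 -0.2998  0.006 ] [ 0.6761 -0.3472  0.006 ] L 0.11 0.0607 ang 6.75 96.69 ctr [ 0.618  -0.3235  0.006 ]
0.01 [ 0.6687 -0.2861  0.01  ] [ 0.5607 -0.2989  0.01  ] [ 0.6757 -0.3458  0.01  ] L 0.1088 0.06 ang 6.75 96.69 ctr [ 0.6182 -0.3223  0.01  ]
noses [ 0.6501 -0.327   0.08  ] [ 0.588  -0.3333  0.08  ] 0.06235768935463879 5.840380694769937 [ 0.619  -0.3302  0.08  ]
```

Run:
```python
from h import *
im=cv2.imread("pics/w27.png"); c=im[20:165,305:415]; g=np.clip((c.astype(float)/255)**0.6*255,0,255).astype(np.uint8)
cv2.imwrite("pics/w27d.png",cv2.resize(g,None,fx=4.1,fy=4.1,interpolation=cv2.INTER_CUBIC))
```

View pics/w27d.png

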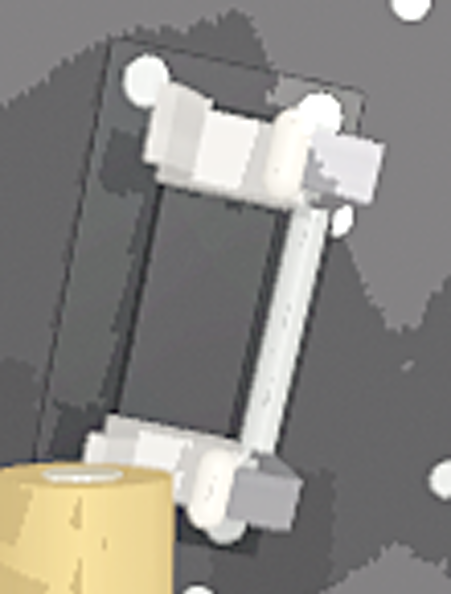

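Run:
```python
from h import *
im,K,P=snap("wrist"); P2=P.copy(); P2[:3,3]+=[.5437-.5635,-.3215+.2424,.2829-.2833]
o=[]
for (a,b),(c,d) in (((395,198),(288,152)),((297,505),(210,490))):
    o1,d1=ray(K,P,365+a/4.2,68+b/4.2); o2,d2=ray(K,P2,305+c/4.1,20+d/4.1)
    t=np.linalg.lstsq(np.array([d1,-d2]).T,o2-o1,rcond=None)[0]
    p1,p2=o1+t[0]*d1,o2+t[1]*d2; print(((p1+p2)/2).round(4),np.linalg.norm(p1-p2).round(4)); o.append((p1+p2)/2)
    print(" at z80:",onz(K,P2,305+c/4.1,20+d/4.1,.08).round(4))
A,B=o; print("yaw",np.degrees(np.arctan2(*(A-B)[[1,0]])),((A+B)/2).round(4))
f=lambda x,y,z: onz(K,P2,305+x/4.1,20+y/4.1,z)
for z in(.006,): print(f(112,38,z).round(4),f(363,92,z).round(4))
```

```text
[ 0.6503 -0.3269  0.0802] 0.0004
 at z80: [ 0.6505 -0.3269  0.08  ]
[ 0.5871 -0.3342  0.0772] 0.001
 at z80: [ 0.5869 -0.3338  0.08  ]
yaw 6.644822443807187 [ 0.6187 -0.3306  0.0787]
[ 0.6694 -0.2877  0.006 ] [ 0.6762 -0.3466  0.006 ]
```

Run:
```python
from h import *
s=st(); im,K,P=snap("wrist")
cv2.imwrite("pics/w29.png",cv2.resize(im[120:270,290:360],None,fx=5,fy=4,interpolation=cv2.INTER_NEAREST))
z=s["tool_pos"][2]-.0572+.0085; t=s["tool_pos"]; j=np.radians(s["jaw"]); ax=np.array([-np.sin(j),np.cos(j)]);jy=np.array([np.cos(j),np.sin(j)])
for u,v in((325,173),(325,175)): p=onz(K,P,u,v,z)[:2]-t[:2]; print(p@ax,p@jy)
for v in(195,220): p=onz(K,P,325,v,z)[:2]-t[:2]; print(v,p@ax,p@jy)
for a in (.046,.036,.0): print(a,proj(K,P,[*(t[:2]+ax*a),z]))
```

```text
t 32.00 pos [ 0.5635 -0.2423  0.2833] jaw -72.33 q [-0.6   0.52  1.24 -0.    1.38  0.67] F [ 0.1  0.5 -1.5] w 0.0144
0.04681680427585277 -0.00034044966785881983
0.04602003530471377 -0.000340534737463457
195 0.037891040557378144 -0.0003414026557611227
220 0.02729911176167811 -0.00034253353714255527
0.046 [325.87748103 175.05072531]
0.036 [325.86074531 199.54997833]
0.0 [325.80617932 279.42858048]
```

View pics/w29.png

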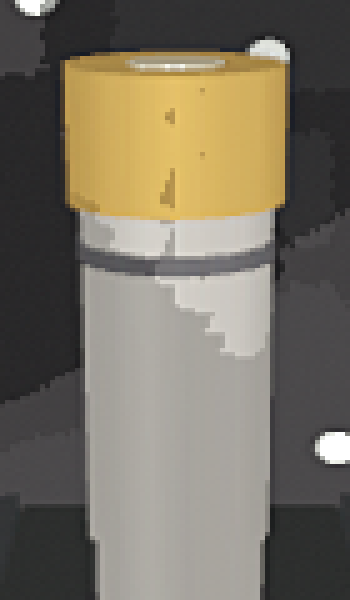

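Request:
{"api": "send_rows", "payload": {
  "plan": [
    [0.0545, -0.0814, 0, 0, 0, -11, 235],
    [0.0545, -0.0814, 0, 0, 0, -11, 235],
    [0.0545, -0.0814, 0, 0, 0, -11, 235],
    [0.0545, -0.0814, -0.04, 0, 0, -11, 235],
    [0.0545, -0.0814, -0.08, 0, 0, -11, 235],
    [0.0545, -0.0814, -0.103, 0, 0, -11, 235],
    [0.0545, -0.0814, -0.103, 0, 0, -11, 235],
    [0.0545, -0.0814, -0.103, 0, 0, -11, 235],
    [0.0545, -0.0814, -0.103, 0, 0, -11, 235],
    [0.0545, -0.0814, -0.103, 0, 0, -11, 235]
  ]
}}

```text
t: 32.88
tool_pos: [0.6189, -0.3234, 0.1833]
eef_rot: [0.001, 0.998, 0.059, 0.002]
wrist_force: [0.2, 0.5, -0.6]
gripper_width: 0.0143
```

Run:
```python
from h import *
s=st(); im,K,P=snap("wrist","w30"); 
im,K,P=snap("scene"); cv2.imwrite("pics/s30.png",cv2.resize(im[190:340,130:330],None,fx=4,fy=4,interpolation=cv2.INTER_CUBIC))
```

```text
t 32.88 pos [ 0.6189 -0.3234  0.1833] jaw -83.28 q [-0.65  0.8   1.04  0.    1.3   0.8 ] F [ 0.2  0.5 -0.6] w 0.0143
```

View pics/w30.png

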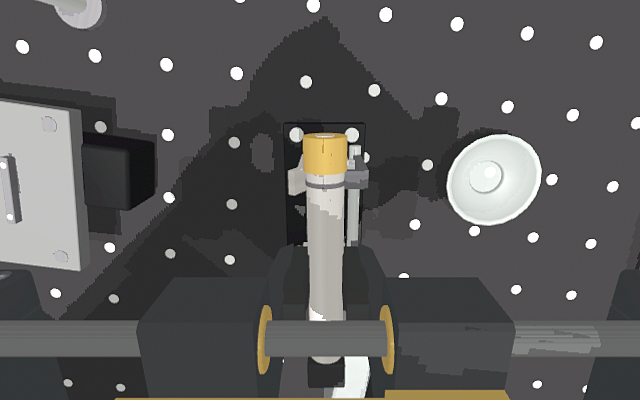

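View pics/s30.png

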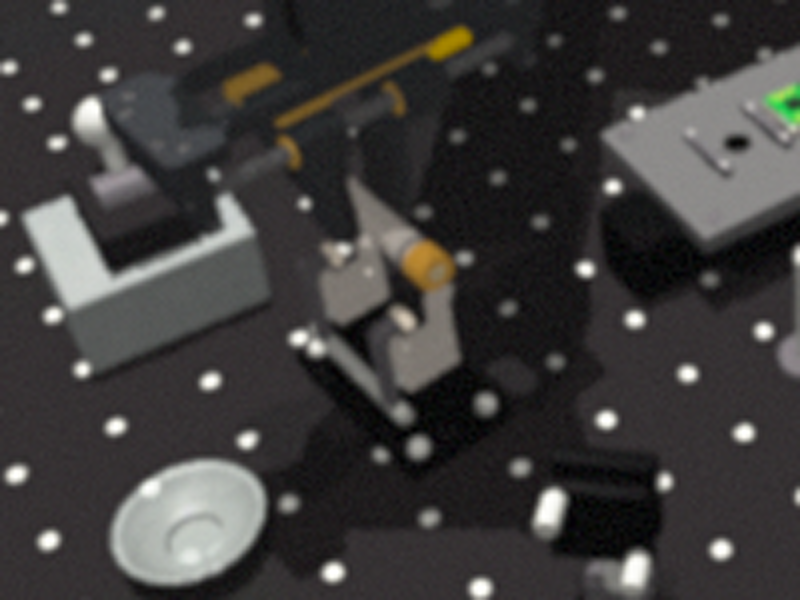

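Request:
{"api": "send_rows", "payload": {
  "plan": [
    [0, 0, -0.02, 0, 0, 0, 235],
    [0, 0, -0.03, 0, 0, 0, 235],
    [0, 0, -0.03, 0, 0, 0, 235],
    [0, 0, -0.03, 0, 0, 0, 235]
  ]
}}

```text
t: 33.32
tool_pos: [0.6182, -0.3228, 0.1504]
eef_rot: [-0.0, 0.998, 0.059, -0.0]
wrist_force: [0.4, -0.2, -0.7]
gripper_width: 0.0147
```

Request:
{"api": "send_rows", "payload": {
  "plan": [
    [0, 0, -0.005, 0, 0, 0, 235],
    [0, 0, -0.008, 0, 0, 0, 235],
    [0, 0, -0.008, 0, 0, 0, 235],
    [0, 0, -0.008, 0, 0, 0, 235]
  ]
}}

```text
t: 33.65
tool_pos: [0.6191, -0.3233, 0.1475]
eef_rot: [0.002, 0.998, 0.059, 0.002]
wrist_force: [-7.3, 5.4, 20.8]
gripper_width: 0.0141
```

Run:
```python
from h import *
s=st(); im,K,P=snap("wrist","w31");
```

```text
t 33.65 pos [ 0.6191 -0.3233  0.1475] jaw -83.25 q [-0.65  0.83  1.07 -0.    1.24  0.8 ] F [-7.3  5.4 20.8] w 0.0141
```

View pics/w31.png

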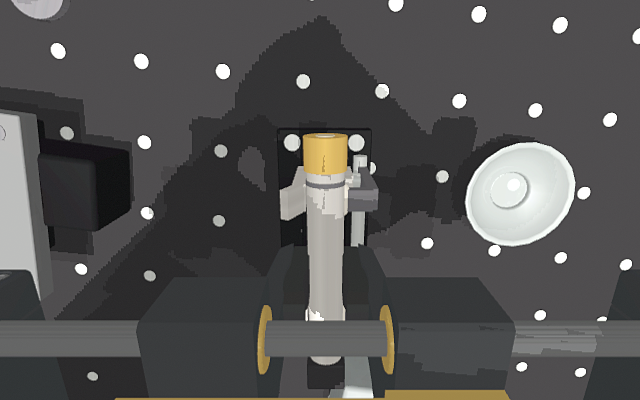

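Request:
{"api": "send_rows", "payload": {
  "plan": [
    [0, 0, 0, 0, 0, 0, 235],
    [0, 0, 0, 0, 0, 0, 235],
    [0, 0, -0.002, 0, 0, 0, 235],
    [0, 0, -0.002, 0, 0, 0, 235]
  ]
}}

```text
t: 34.03
tool_pos: [0.6192, -0.3233, 0.1473]
eef_rot: [0.002, 0.998, 0.059, 0.002]
wrist_force: [-11.5, 8.7, 31.9]
gripper_width: 0.0144
```

Run:
```python
from h import *
s=st(); print(s["torque"])
im,K,P=snap("scene"); cv2.imwrite("pics/s31.png",cv2.resize(im[210:310,190:290],None,fx=6,fy=6,interpolation=cv2.INTER_CUBIC))
```

```text
t 34.03 pos [ 0.6192 -0.3233  0.1473] jaw -83.25 q [-0.65  0.83  1.07 -0.    1.23  0.8 ] F [-11.5   8.7  31.9] w 0.0144
[ 1.20085976  1.9985894  -0.03207651]
```

View pics/s31.png

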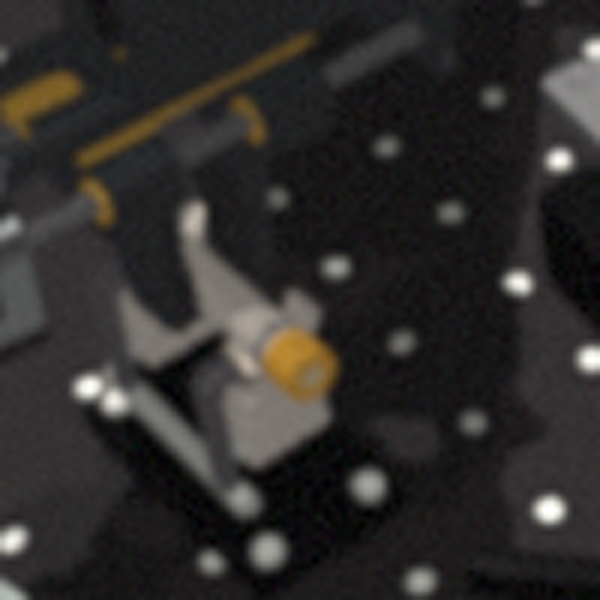

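Request:
{"api": "send_rows", "payload": {
  "plan": [
    [0, 0, 0.012, 0, 0, 0, 235],
    [0, 0, 0.012, 0, 0, 0, 235],
    [-0.0003, 0.0025, 0.012, 0, 0, 0, 235],
    [-0.0003, 0.0025, 0.012, 0, 0, 0, 235],
    [-0.0003, 0.0025, 0.012, 0, 0, 0, 235]
  ]
}}

```text
t: 34.5
tool_pos: [0.6178, -0.3201, 0.1514]
eef_rot: [-0.0, 0.998, 0.059, -0.001]
wrist_force: [-0.1, 0.1, -1.8]
gripper_width: 0.0147
```

Run:
```python
from h import *
s=st(); print(s["torque"])
im,K,P=snap("wrist","w32")
cv2.imwrite("pics/w32c.png",cv2.resize(im[120:270,270:390],None,fx=5,fy=4,interpolation=cv2.INTER_NEAREST))
```

```text
t 34.50 pos [ 0.6178 -0.3201  0.1514] jaw -83.27 q [-0.65  0.82  1.07  0.    1.25  0.81] F [-0.1  0.1 -1.8] w 0.0147
[0.01212973 0.1616345  0.00987065]
```

View pics/w32c.png

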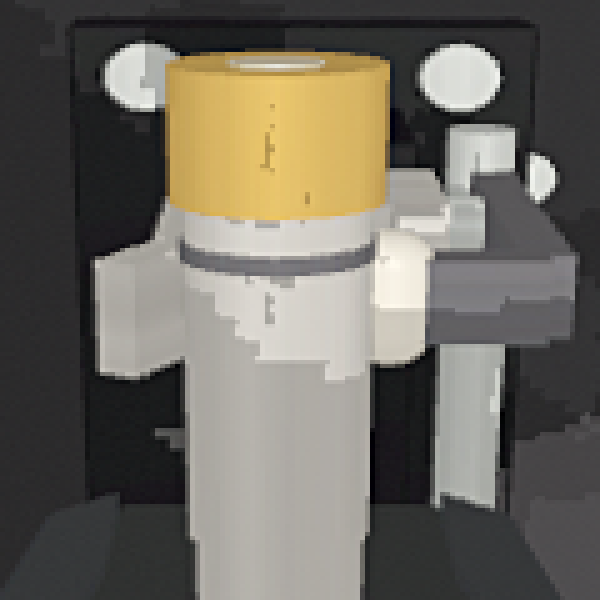

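Request:
{"api": "send_rows", "payload": {
  "plan": [
    [0, 0, -0.004, 0, 0, 0, 235],
    [0, 0, -0.008, 0, 0, 0, 235],
    [0, 0, -0.01, 0, 0, 0, 235],
    [0, 0, -0.01, 0, 0, 0, 235],
    [0, 0, -0.01, 0, 0, 0, 235]
  ]
}}

```text
t: 34.97
tool_pos: [0.618, -0.3199, 0.1419]
eef_rot: [-0.001, 0.998, 0.059, -0.0]
wrist_force: [0.7, 2.7, -0.3]
gripper_width: 0.0145
```

Run:
```python
from h import *
s=st(); print(s["torque"])
im,K,P=snap("wrist","w33")
cv2.imwrite("pics/w33c.png",cv2.resize(im[120:270,270:390],None,fx=5,fy=4,interpolation=cv2.INTER_NEAREST))
```

```text
t 34.97 pos [ 0.618  -0.3199  0.1419] jaw -83.27 q [-0.65  0.83  1.08  0.    1.23  0.81] F [ 0.7  2.7 -0.3] w 0.0145
[ 0.51302697  0.07959163 -0.07557017]
```

View pics/w33c.png

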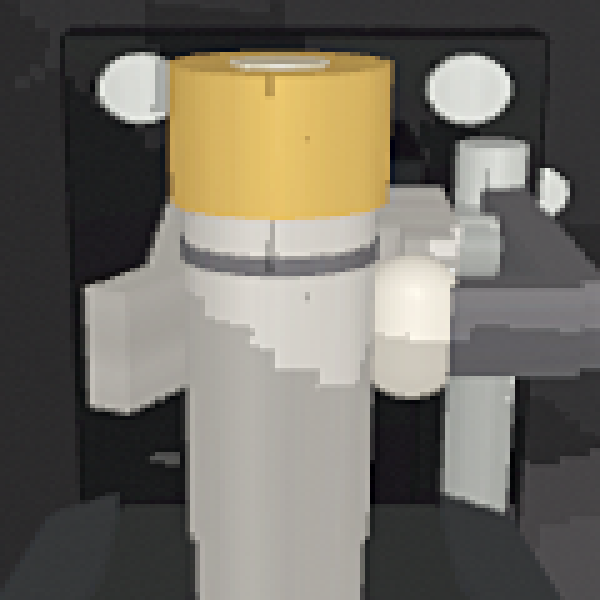

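Request:
{"api": "send_rows", "payload": {
  "plan": [
    [0, 0, -0.003, 0, 0, 0, 235],
    [0, 0, -0.006, 0, 0, 0, 235],
    [0, 0, -0.006, 0, 0, 0, 235],
    [0, 0, -0.006, 0, 0, 0, 235]
  ]
}}

```text
t: 35.35
tool_pos: [0.6184, -0.3216, 0.1374]
eef_rot: [0.002, 0.998, 0.058, 0.001]
wrist_force: [3.1, -3.9, 3.8]
gripper_width: 0.0142
```

Run:
```python
from h import *
s=st(); print(s["torque"])
im,K,P=snap("wrist","w34")
cv2.imwrite("pics/w34c.png",cv2.resize(im[120:270,270:390],None,fx=5,fy=4,interpolation=cv2.INTER_NEAREST))
```

```text
t 35.35 pos [ 0.6184 -0.3216  0.1374] jaw -83.30 q [-0.65  0.84  1.08 -0.    1.22  0.81] F [ 3.1 -3.9  3.8] w 0.0142
[-0.59874593 -0.30569335 -0.11740147]
```

View pics/w34c.png

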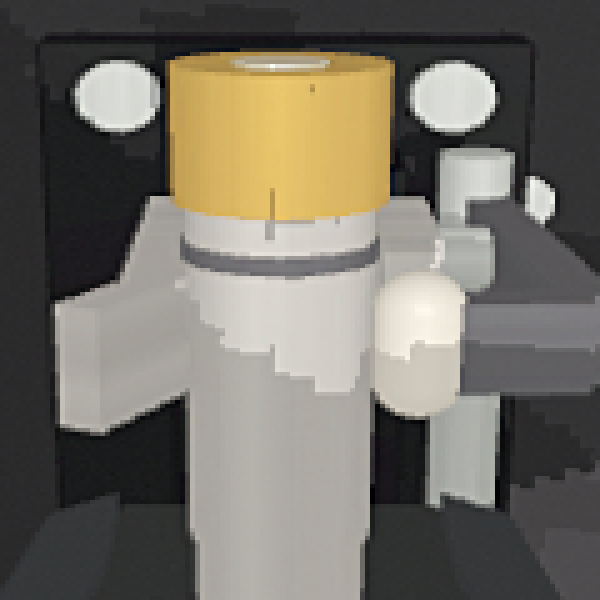

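Request:
{"api": "send_rows", "payload": {
  "plan": [
    [0, -0.0015, -0.003, 0, 0, 0, 235],
    [0, -0.0015, -0.006, 0, 0, 0, 235],
    [0, -0.0015, -0.009, 0, 0, 0, 235],
    [0, -0.0015, -0.009, 0, 0, 0, 235],
    [0, -0.0015, -0.009, 0, 0, 0, 235]
  ]
}}

```text
t: 35.82
tool_pos: [0.6179, -0.3222, 0.1282]
eef_rot: [0.0, 0.998, 0.059, 0.0]
wrist_force: [-2.8, 0.1, 9.5]
gripper_width: 0.0145
```

Run:
```python
from h import *
s=st(); print(s["torque"])
im,K,P=snap("wrist","w35")
cv2.imwrite("pics/w35c.png",cv2.resize(im[120:270,270:390],None,fx=5,fy=4,interpolation=cv2.INTER_NEAREST))
```

```text
t 35.82 pos [ 0.6179 -0.3222  0.1282] jaw -83.28 q [-0.65  0.85  1.09 -0.    1.2   0.81] F [-2.8  0.1  9.5] w 0.0145
[-0.10814132  0.44081911 -0.06437579]
```

View pics/w35c.png

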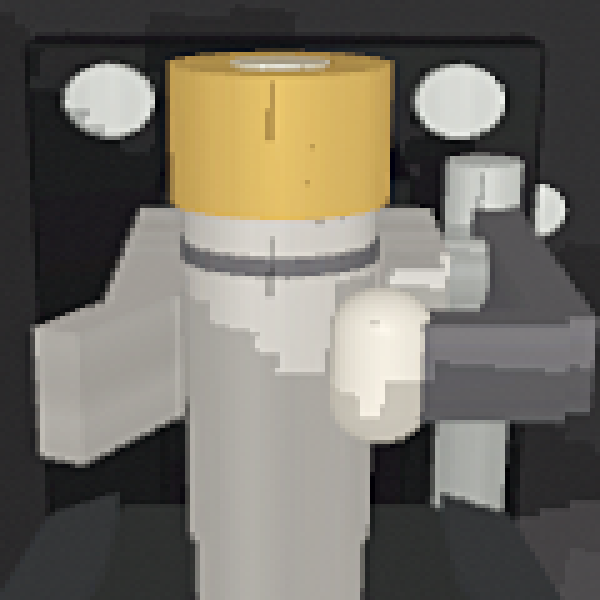

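Request:
{"api": "send_rows", "payload": {
  "plan": [
    [0, 0, -0.003, 0, 0, 0, 235],
    [0, 0, -0.003, 0, 0, 0, 235],
    [0, 0, -0.003, 0, 0, 0, 235],
    [0, 0, -0.003, 0, 0, 0, 235]
  ]
}}

```text
t: 36.2
tool_pos: [0.618, -0.3222, 0.128]
eef_rot: [0.001, 0.998, 0.059, 0.0]
wrist_force: [-9.4, 3.8, 25.6]
gripper_width: 0.0143
```

Run:
```python
from h import *
s=st(); print(s["torque"])
im,K,P=snap("wrist","w36")
```

```text
t 36.20 pos [ 0.618  -0.3222  0.128 ] jaw -83.26 q [-0.65  0.85  1.09 -0.    1.2   0.81] F [-9.4  3.8 25.6] w 0.0143
[ 0.66765368  1.66187236 -0.0919208 ]
```

Request:
{"api": "send_rows", "payload": {
  "plan": [
    [0, 0, 0.0035, 0, 0, 0, 235],
    [0, 0, 0.0035, 0, 0, 0, 235],
    [0, 0, 0.0035, 0, 0, 0, 150],
    [0, 0, 0.0035, 0, 0, 0, 150],
    [0, 0, 0.0035, 0, 0, 0, 150],
    [0, 0, 0.0035, 0, 0, 0, 150],
    [0, 0, 0.04, 0, 0, 0, 150],
    [0, 0, 0.08, 0, 0, 0, 150],
    [-0.02, 0, 0.1, 0, 0, 0, 150],
    [-0.02, 0, 0.1, 0, 0, 0, 150],
    [-0.02, 0, 0.1, 0, 0, 0, 150],
    [-0.02, 0, 0.1, 0, 0, 0, 150]
  ]
}}

```text
t: 37.25
tool_pos: [0.5978, -0.3216, 0.2228]
eef_rot: [-0.001, 0.998, 0.059, -0.001]
wrist_force: [-0.3, -0.1, -0.6]
gripper_width: 0.0366
```

Run:
```python
from h import *
s=st(); im,K,P=snap("wrist","w37"); u,v=proj(K,P,[.618,-.323,.07]); print(u,v)
im,K,P=snap("scene"); cv2.imwrite("pics/s37.png",cv2.resize(im[190:320,130:290],None,fx=4.5,fy=4.5,interpolation=cv2.INTER_CUBIC))
```

```text
t 37.25 pos [ 0.5978 -0.3216  0.2228] jaw -83.28 q [-0.67  0.72  1.07  0.    1.35  0.79] F [-0.3 -0.1 -0.6] w 0.0366
331.5552460331702 174.86570715136327
```

View pics/w37.png

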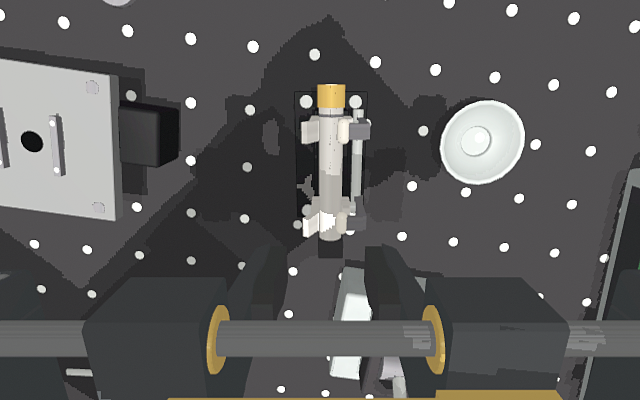

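View pics/s37.png

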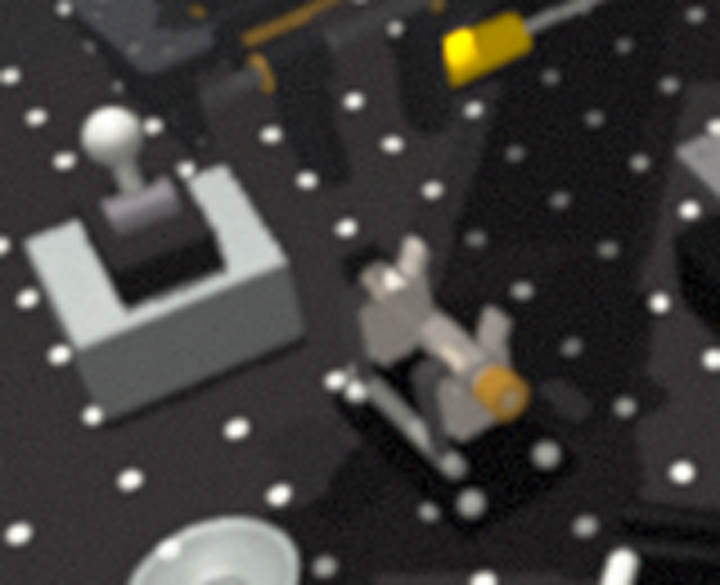

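Run:
```python
from h import *
im,K,P=snap("wrist")
cv2.imwrite("pics/w37c.png",cv2.resize(im[75:265,285:385],None,fx=5,fy=3.1,interpolation=cv2.INTER_CUBIC))
ax=np.array([np.cos(np.radians(6.7)),np.sin(np.radians(6.7))])
c=np.array([.618,-.3225])
for a,z in((.046,.078),(-.046,.078),(.06,.079),(-.06,.079)): print(a,proj(K,P,[*(c+ax*a),z]).round(1))
```

```text
0.046 [331.6 107.4]
-0.046 [330.7 240.4]
0.06 [331.7  84.1]
-0.06 [330.7 258.7]
```

View pics/w37c.png

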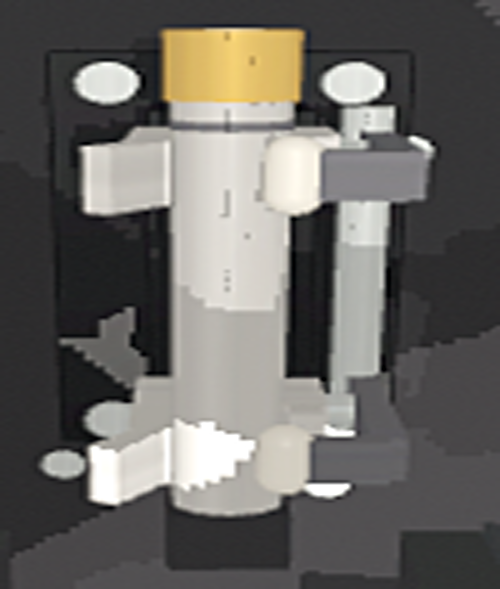

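Run:
```python
from h import *
im,K,P=snap("top"); cv2.imwrite("pics/top38.png",im)
chips(im,K,P,z=.0593)
h=cv2.cvtColor(im,cv2.COLOR_BGR2HSV); m=cv2.inRange(h,(45,90,40),(80,255,255)); n,l,s,c=cv2.connectedComponentsWithStats(m)
for i in range(1,n):
    if s[i,4]>8: print(c[i].round(1),s[i,4],onz(K,P,*c[i],.059).round(4))
```

```text
chip px [ 21. 389.] mm 149.9 662.6 size 61.9 50.2 long ang 86.0
chip px [589. 334.] mm 173.3 -646.8 size 100.5 33.8 long ang 16.1
chip px [ 50. 257.] mm 439.7 616.6 size 41.7 72.8 long ang -9.3
chip px [307. 169.] mm 613.1 -20.8 size 105.6 31.4 long ang 88.9
chip px [536. 176.] mm 556.4 -599.1 size 102.2 31.7 long ang 9.4
[536.3 176.1] 472 [ 0.5547 -0.5997  0.059 ]
[322.6 168.9] 107 [ 0.6126 -0.0618  0.059 ]
[290.6 170. ] 106 [0.6154 0.0198 0.059 ]
[306.8 169.5] 107 [ 0.614  -0.0214  0.059 ]
[ 49.9 256.6] 508 [0.4396 0.6172 0.059 ]
[589.1 333.5] 586 [ 0.1732 -0.6474  0.059 ]
[ 20.3 388.9] 464 [0.1457 0.6621 0.059 ]
```

View pics/top38.png

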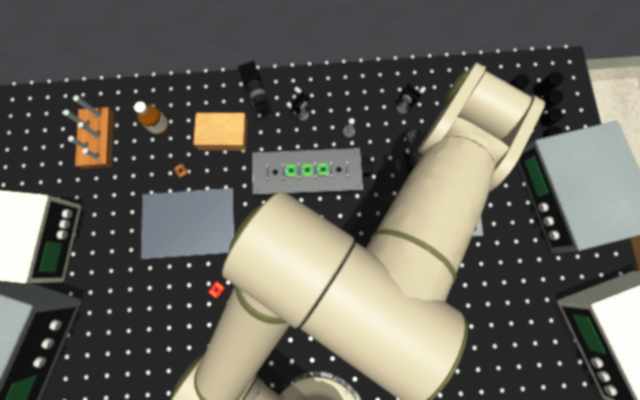

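Request:
{"api": "send_rows", "payload": {
  "plan": [
    [-0.05, 0, 0.06, 0, 0, 0, 255],
    [-0.2, -0.06, 0.06, 0, 0, 0, 255],
    [-0.2, -0.06, 0.06, 0, 0, 0, 255],
    [-0.2, -0.06, 0.06, 0, 0, 0, 255],
    [-0.2, -0.06, 0.06, 0, 0, 0, 255],
    [-0.2, -0.06, 0.06, 0, 0, 0, 255],
    [-0.2, -0.06, 0.06, 0, 0, 0, 255],
    [-0.2, -0.06, 0.06, 0, 0, 0, 255],
    [-0.2, -0.06, 0.06, 0, 0, 0, 255],
    [-0.2, -0.06, 0.06, 0, 0, 0, 255]
  ],
  "force": 20
}}

```text
t: 38.28
tool_pos: [0.399, -0.3814, 0.2838]
eef_rot: [-0.0, 0.998, 0.059, -0.0]
wrist_force: [0.0, 0.1, -0.1]
gripper_width: 0.0004
```

Run:
```python
from h import *
s=st(); im,K,P=snap("wrist","w39")
```

```text
t 38.28 pos [ 0.399  -0.3814  0.2838] jaw -83.19 q [-0.98  0.39  1.44  0.    1.31  0.48] F [ 0.   0.1 -0.1] w 0.0004
```

View pics/w39.png

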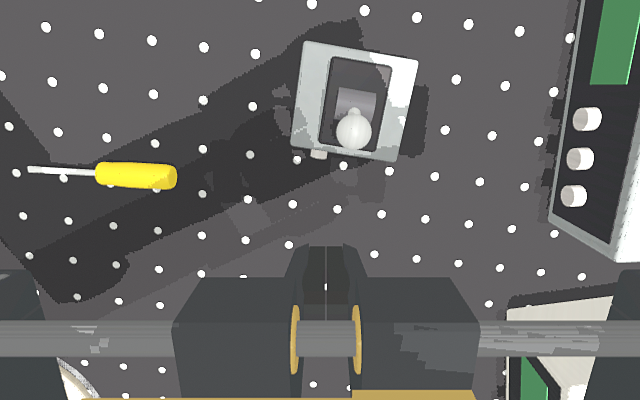

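Run:
```python
from h import *
im,K,P=snap("wrist")
C=[onz(K,P,u,v,.05) for u,v in((303,41),(418,60),(398,161),(291,148))]
for c in C: print(c.round(4))
print("ctr",np.mean(C,0).round(4),[np.linalg.norm(C[i]-C[(i+1)%4]).round(4) for i in range(4)])
d=(C[0]+C[1]-C[2]-C[3])/2; y=np.degrees(np.arctan2(d[1],d[0])); d2=(C[0]+C[3]-C[1]-C[2])/2; print("yaw",y,np.degrees(np.arctan2(d2[1],d2[0]))-90)
print("ball",onz(K,P,353.5,132,.107).round(4))
yaw=np.radians(y); c=np.mean(C,0)[:2]; print("pred ball off",c+np.array([np.cos(yaw),np.sin(yaw)])*-.0192,"on",c+np.array([np.cos(yaw),np.sin(yaw)])*.0192)
```

```text
[ 0.5107 -0.3486  0.05  ]
[ 0.5076 -0.4469  0.05  ]
[ 0.4198 -0.4459  0.05  ]
[ 0.4201 -0.3466  0.05  ]
ctr [ 0.4645 -0.397   0.05  ] [np.float64(0.0983), np.float64(0.0877), np.float64(0.0993), np.float64(0.0907)]
yaw -0.9442803536613021 -0.9699401725759316
ball [ 0.4477 -0.396   0.107 ]
pred ball off [ 0.44534276 -0.39666236] on [ 0.48373754 -0.3972952 ]
```

Request:
{"api": "send_rows", "payload": {
  "plan": [
    [0.004, -0.0155, -0.04, 0, 0, -7.7, 255],
    [0.004, -0.0155, -0.08, 0, 0, -7.7, 255],
    [0.004, -0.0155, -0.11, 0, 0, -7.7, 255],
    [0.004, -0.0155, -0.122, 0, 0, -7.7, 255],
    [0.004, -0.0155, -0.122, 0, 0, -7.7, 255],
    [0.004, -0.0155, -0.122, 0, 0, -7.7, 255],
    [0.004, -0.0155, -0.122, 0, 0, -7.7, 255]
  ]
}}

```text
t: 38.97
tool_pos: [0.4026, -0.3977, 0.1637]
eef_rot: [0.001, 1.0, -0.008, 0.001]
wrist_force: [0.1, -0.9, 0.6]
gripper_width: 0.0004
```

Run:
```python
from h import *
s=st(); im,K,P=snap("wrist","w40")
im,K,P=snap("top"); h=cv2.cvtColor(im,cv2.COLOR_BGR2HSV); m=cv2.inRange(h,(45,90,40),(80,255,255)); n,l,s,c=cv2.connectedComponentsWithStats(m)
for i in range(1,n):
    if 8<s[i,4]<300: print(c[i].round(1),s[i,4],onz(K,P,*c[i],.059).round(4))
```

```text
t 38.97 pos [ 0.4026 -0.3977  0.1637] jaw -90.94 q [-0.99  0.54  1.54  0.    1.05  0.6 ] F [ 0.1 -0.9  0.6] w 0.0004
[322.6 168.9] 107 [ 0.6126 -0.0618  0.059 ]
[290.6 170. ] 106 [0.6154 0.0198 0.059 ]
[306.8 169.5] 107 [ 0.614  -0.0214  0.059 ]
```

View pics/w40.png

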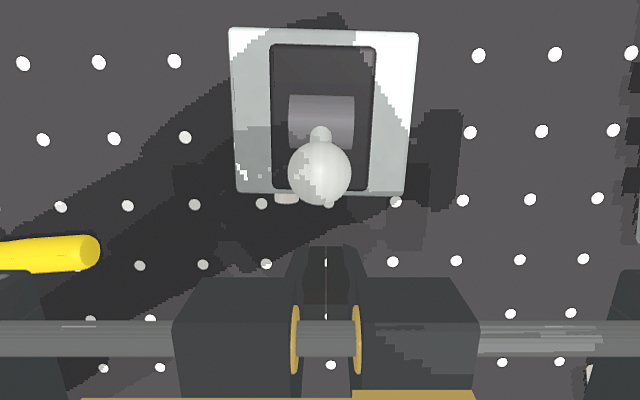

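Request:
{"api": "send_rows", "payload": {
  "plan": [
    [0.015, 0.001, 0, 0, 0, 0, 255],
    [0.022, 0.001, 0, 0, 0, 0, 255],
    [0.03, 0.001, 0, 0, 0, 0, 255],
    [0.038, 0.001, 0, 0, 0, 0, 255],
    [0.045, 0.001, 0, 0, 0, 0, 255],
    [0.052, 0, 0, 0, 0, 0, 255],
    [0.057, 0, 0, 0, 0, 0, 255],
    [0.06, 0, 0, 0, 0, 0, 255],
    [0.06, 0, 0, 0, 0, 0, 255],
    [0.06, 0, 0, 0, 0, 0, 255]
  ]
}}

```text
t: 39.9
tool_pos: [0.4621, -0.3973, 0.1622]
eef_rot: [-0.0, 1.0, -0.008, 0.0]
wrist_force: [0.9, -0.1, 0.0]
gripper_width: 0.0
```

Run:
```python
from h import *
s=st(); im,K,P=snap("wrist","w41"); print(proj(K,P,[.4837,-.3975,.107]))
```

```text
t 39.90 pos [ 0.4621 -0.3973  0.1622] jaw -90.97 q [-0.9   0.63  1.4   0.    1.12  0.69] F [ 0.9 -0.1  0. ] w 0.0000
[325.15360128 226.76027219]
```

View pics/w41.png

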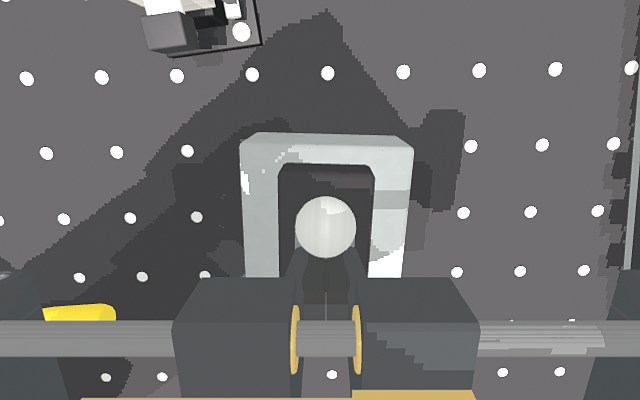

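Request:
{"api": "send_rows", "payload": {
  "plan": [
    [0.002, 0, 0, 0, 0, 0, 255],
    [0.003, 0, 0, 0, 0, 0, 255],
    [0.003, 0, 0, 0, 0, 0, 255],
    [0.003, 0, 0, 0, 0, 0, 255]
  ]
}}

```text
t: 40.28
tool_pos: [0.4636, -0.3974, 0.1623]
eef_rot: [-0.001, 1.0, -0.009, -0.002]
wrist_force: [-10.1, 1.5, 2.8]
gripper_width: 0.0005
```

Run:
```python
from h import *
s=st()
```

```text
t 40.28 pos [ 0.4636 -0.3974  0.1623] jaw -90.99 q [-0.9   0.63  1.39 -0.    1.12  0.69] F [-10.1   1.5   2.8] w 0.0005
```

Request:
{"api": "send_rows", "payload": {
  "plan": [
    [-0.03, 0, 0, 0, 0, 0, 255],
    [-0.05, 0, 0.02, 0, 0, 0, 255],
    [-0.06, 0, 0.06, 0, 0, 0, 255],
    [-0.06, 0, 0.1, 0, 0, 0, 255],
    [-0.06, 0, 0.13, 0, 0, 0, 255],
    [-0.06, 0, 0.13, 0, 0, 0, 255],
    [-0.06, 0, 0.13, 0, 0, 0, 255]
  ]
}}

```text
t: 40.87
tool_pos: [0.405, -0.3976, 0.2939]
eef_rot: [0.001, 1.0, -0.009, 0.001]
wrist_force: [-0.3, 0.1, -1.4]
gripper_width: 0.0003
```

Run:
```python
from h import *
s=st(); im,K,P=snap("wrist","w42"); print("on",proj(K,P,[.4837,-.3975,.107]))
im,K,P=snap("scene","s42"); cv2.imwrite("pics/s42c.png",cv2.resize(im[130:340,130:430],None,fx=2.6,fy=2.6,interpolation=cv2.INTER_CUBIC))
```

```text
t 40.87 pos [ 0.405  -0.3976  0.2939] jaw -90.99 q [-0.98  0.41  1.38  0.    1.35  0.61] F [-0.3  0.1 -1.4] w 0.0003
on [323.08543194  87.107373  ]
```

View pics/w42.png

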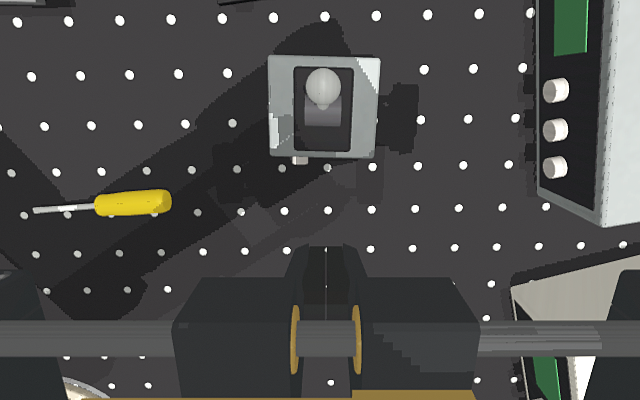

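View pics/s42c.png

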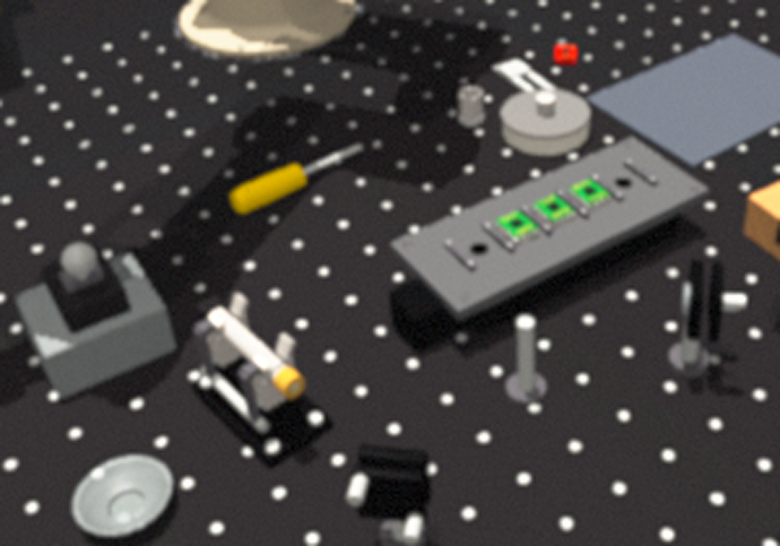

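Request:
{"api": "send_rows", "payload": {
  "plan": [
    [0.1, 0.42, 0.03, 0, 0, 89, 200],
    [0.1, 0.42, 0.03, 0, 0, 89, 200],
    [0.1, 0.42, 0.03, 0, 0, 89, 200],
    [0.1, 0.42, 0.03, 0, 0, 89, 200],
    [0.1, 0.42, 0.03, 0, 0, 89, 200],
    [0.1, 0.42, 0.03, 0, 0, 89, 200],
    [0.1, 0.42, 0.03, 0, 0, 89, 200],
    [0.1, 0.42, 0.03, 0, 0, 89, 200],
    [0.1, 0.42, 0.03, 0, 0, 89, 200],
    [0.1, 0.42, 0.03, 0, 0, 89, 200],
    [0.1, 0.42, 0.03, 0, 0, 89, 200],
    [0.1, 0.42, 0.03, 0, 0, 89, 200],
    [0.1, 0.42, 0.03, 0, 0, 89, 200],
    [0.1, 0.42, 0.03, 0, 0, 89, 200],
    [0.1, 0.42, 0.03, 0, 0, 89, 200],
    [0.1, 0.42, 0.03, 0, 0, 89, 200],
    [0.1, 0.42, 0.03, 0, 0, 89, 200]
  ]
}}

```text
t: 42.38
tool_pos: [0.5049, 0.0224, 0.322]
eef_rot: [-0.0, 0.72, 0.694, -0.0]
wrist_force: [-0.3, 0.9, 0.2]
gripper_width: 0.019
```

Run:
```python
from h import *
s=st(); im,K,P=snap("wrist","w43"); chips(im,K,P,z=.0593,vmax=290); holes(im,K,P)
```

```text
t 42.38 pos [0.5049 0.0224 0.322 ] jaw -2.08 q [-0.19  0.26  1.52  0.    1.36 -0.15] F [-0.3  0.9  0.2] w 0.0190
chip px [429. 240.] mm 613.3 -61.9 size 23.7 30.4 long ang -2.0
chip px [432. 205.] mm 614.8 -21.1 size 23.3 30.4 long ang -2.0
chip px [436. 167.] mm 616.4 20.6 size 23.8 30.3 long ang -2.0
hole -82 size [13 11] meas-model mm [0.19 0.05]
hole 82 size [15 15] meas-model mm [-0.   -0.02]
```

View pics/w43.png

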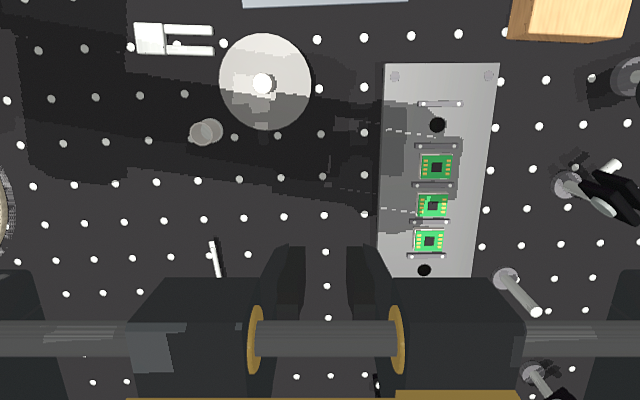

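All three carriers sit within about 0.8 mm of their bays, the lid is on the pot, and the arm is touching nothing. I'm handing the job in.

Run:
```python
from h import *
print(arm.job_done())
```

```text
the job is handed in; nothing more can be done
None
```

The bench is set up for the scan and the job is handed in, at about 42 s of the 210 s allowed. No verdict was reported.

- **Target and pot:** The resolution target lies flat in the pot. I saw it there before the lid went on, and the lid sits centred.
- **Chip carriers:** There were three green carriers on the tray. They lie circuit side up in bays -41, 0 and +41. The last picture puts them within about 0.8 mm and 0.3° of centre and square. The first two landed about 1 mm off, so I regripped and corrected them (the first one twice). I left the red and brown look-alikes alone.
- **Laser:** It is fully home in both forks with the brass end away from the robot. The first push met the jaw noses at about 32 N without passing them, so I backed off, moved 2.5 mm towards the back prong and it went in. It bottomed firmly at 26 N. The picture shows both noses over the tube and both ends where they should be to within half a pixel.
- **Toggle:** I pushed it last, to its end stop (about 10 N). The ball is where the "on" position predicts.

No check failed at the end. The cameras differed by about 1 mm on carrier positions, within their stated calibration. I did not measure the other bench items again, but they look unmoved in the last pictures.

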